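# Seat the filter drawer and hold the light probe on the microscope stage

## Task

Check the excitation light of the inverted microscope: first push its open filter drawer fully home until it clicks into its detent, then draw the light-meter probe out of its angled stand. Hold the probe upright with its sensor face down on the stage, centred over the small round opening above the objective, and press gently so that its spring collar is pushed in about half-way, neither just touching nor bottomed out. Finish while still holding it there steadily for the reading; do not knock over or shift the bottle, dish and box on the bench.

Things in the scene. Friction and masses are not known exactly. Their poses are not given: they have to be found in the camera images.
- microscope: Cream inverted microscope, fixed; origin on the bench below the optical axis; x points away from the robot, y from lamp to eyepieces. Black stage 220 mm (x) by 200 mm (y) about the axis, top at 205 mm. At y = 100 to 400 mm a sloping beam with eyepieces, 120 mm wide, 360 mm high. At y = -175 to -335 mm the light tube, 90 mm wide, 155 mm high, then a lamp house to y = -460 mm, 166 mm high.
- stage_opening (a point): Centre of the 18 mm round opening above the objective, in the bright metal disc (110 mm across) set flush in the stage, at the stage's top face. A thin engraved ring of 37 mm diameter and four radial lines surround it. Axes as the microscope's, z up.
- filter_drawer (a joint): How far the filter drawer stands out of the light tube's side that faces the robot, in m: 0 fully home, at most 0.060; it starts 30 to 55 mm out. Slides with about 1 N of friction; in the last 8 mm a spring detent resists with about 4 N, then, from about 2 mm out, draws the drawer home.
- drawer_grip (a point): Middle of the outer face of the drawer's grip bar, 115 mm above the bench: a metal bar 40 mm wide, 12 mm high, standing 12 mm out of the black face plate (78 mm wide, from 63 to 146 mm above the bench). Moves with the drawer; its x axis is the way to push in. Bar or plate may be pushed.
- probe_stand: Heavy fixed stand: dark plate 105 mm (x) by 80 mm (y), 16 mm thick, with a round tube (42 mm outside, 34 mm inside, 55 mm deep) that leans 17 degrees (0.30 rad) from vertical towards the stand's -x. Origin at the middle of the plate's underside. The tube's rim is at most 95 mm above the bench.
- probe_grip (a point): Middle of the light-meter probe's handle. Rod 128 mm long, 0.12 kg: black square handle 22 by 22 by 73 mm, metal head 30 mm across, rubber collar at the sensor end. z runs along the axis from sensor to handle end, x and y square to the flat sides; handle end 36 mm on. At first its head is in the stand's tube, z leaning 0.30 rad to the stand's -x, y level; draw it out 60 mm along its axis.
- probe_face (a point): Point on the probe's axis at the sensor end, 92 mm from probe_grip, same axes: where the free end of the collar lies when relaxed. It does not move with the collar: when pressed on the stage it lies below the stage top by as much as the collar is pushed in.
- probe_collar (a joint): How far the spring collar round the sensor (rubber ring, 30 mm outside diameter) is pushed into the probe's head, in m: 0 relaxed, 0.008 bottomed out. It begins to move at 1.6 N; 0.004 takes 3.2 N, 0.008 takes 4.8 N.
- oil_bottle: Small amber dropper bottle standing on the bench, 28 mm across, 68 mm high. Origin at the middle of its underside. Leave alone.
- culture_dish: Flat clear round dish with lid on the bench, 63 mm across, 15 mm high. Origin at the middle of its underside. Leave alone.
- coverslip_box: Small box with clear lid on the bench, 47 by 33 mm, 23 mm high. Origin at the middle of its underside. Leave alone.
There are look-alikes about, which are no part of the job. There is more than one size of the part that bears probe_grip; the job needs the smallest.

How it is judged:
By the outcome, as a careful person would: the job done as asked, in the order asked, and still so for the second after the job is handed in, while the arm keeps its last pose, push and grip.
It also fails if it takes over 64 s, if anything falls off the work surface, if the arm or the gripper's body presses on something with over 40 N, if the wrist force passes 120 N, or if a joint passes its speed limit or range.

## Robot

A 7-joint arm with a two-finger parallel gripper is mounted at the origin on the work surface. World frame = base frame: x ahead of the robot, y to its left, z up, the work surface at z = 0. Lengths are in m, angles in rad, forces in N, time in s.
With the tool pointing down it reaches from about 0.4 to 0.85 m from the base axis. Payload 4.5 kg.
Tool frame: the origin (TCP) lies between the finger pads; the fingertips stand 25 mm ahead of it and the grasp point (between the pads) lies 6 mm ahead of it (r.tips_ahead is the distance from the TCP to the fingertips, in m); z points along the fingers, y is the direction in which the jaws open and shut (so a half turn about z gives the same grasp; the last joint's range is limited). The gripper opens to 88 mm and grips with 3 to 60 N. Pads are 18 mm wide; open, the fingers measure 123 mm over their backs; the gripper's body (75 mm by 187 mm) begins 45 mm behind the grasp point.
Start: joints at [-1.244, 0.689, -0.195, 1.565, 0.157, 0.902, -0.215], TCP at [0.18, 0.598, 0.234] pointing down, gripper open.
Joint ranges: [-3.01, 3.01], [-0.46, 2.08], [-1.47, 1.51], [0.13, 2.56], [-1, 4.14], [0.04, 2.09], [-2.66, 2.66]. Speed limits (rad/s): [2.57, 2.57, 3.14, 3.14, 3.14, 3.14, 3.14].

## Interface

Orientations are given as a unit quaternion [x, y, z, w].
In Python, from plant import r, imaging gives the robot as it stands.
- The arm moves only by the tool send_rows, never from a script. Its argument "moves" is one flat list of numbers, 6 for each row, row after row: the shift along the tool's x, y, z in m, then the turn, a rotation vector about the tool's x, y, z in degrees. A call has exactly 5 rows; each row is the pose to reach, as a shift and turn from the pose measured when the call began, along the tool's axes at that moment; what a row does not reach only later rows make up. A row lasts 1/12 s, in which the tool goes at most 41.7 mm and 7.16 degrees, less where a joint would pass 70% of its speed; a pose out of reach is approached as far as the arm can. A call with a gripper value outside its range is refused whole. "claw" is the closure, from -1 (fully open) to 1 (shut), so that 0 is half open, set as the call begins (left out, the last holds). The fingers move at their own pace and stop on an object; "grip_force" is the grip in N (left out, the last holds). Time passes only in rows, so rows that repeat a pose let the fingers close, or fill a call up. It gives the time, the measured TCP pose, the force and the opening at its end, in the units of the state.
- r.get_state(): the state, without advancing time (a new reading comes with each control period).
- imaging.snapshot(name): name is "scene" or "side" or "wrist"; returns a dict with "image" (400x640x3 uint8, red, green, blue), "depth" (400x640 float32, m along the optical axis (not along the pixel's ray), 0 where there is no reading), "mtx" (3x3 intrinsics, pixels), "D" ([k1, k2, p1, p2, k3] as OpenCV has them; the pictures are not rectified), "rvec" (rotation vector, rad) and "tvec" (3), from world to camera coordinates, as OpenCV has them. Camera axes: x right, y down, z forward; pixel columns grow to the right and rows downward; lengths in m; the calibration is good to about 2 mm. A picture is of the moment at which its call begins.
- r.finish_job(): hands the job in, once; it reports no verdict.
Trained networks look in a picture, given as the dict that the camera call returned (one of the last four; its "shot" number tells which), for a name from the list of things; names that differ only in an ending like _2 or _b are one class to them, and where a whole thing is asked for, a point or a joint stands for the part that bears it (a point fixed in the world has none). Each returns a list of dicts, best first, with "score" (0 to 1); they miss things now and then, are a little off and sometimes report something else, mostly with a low value. They report only what shows in the picture. A call takes as long as a camera call. They do not tell look-alikes from the thing itself.
- imaging.look_for(query, picture): "box" ([centre column, centre row, width, height] as shares, 0 to 1, of the picture: columns of its width, rows of its height, round what is visible of it).
- imaging.silhouettes(query, picture): "pixels" (400x640 bool, what is visible of it) and "box" ([centre column, centre row, width, height] as shares, 0 to 1, of the picture: columns of its width, rows of its height, round what is visible of it).
- imaging.pinpoint(query, picture): "point" ([column, row] as shares, 0 to 1, of the picture: columns of its width, rows of its height: a listed point, or the origin of a listed thing).
The state is a dict: "clock": time; "q": joint angles; "qd": joint speeds; "joint_torque": joint torques, N m; "tool_pos": TCP position; "eef_rot": TCP orientation; "contact_force": force on the tool from outside, world axes, zero at the start; "moment": the same for the moment, N m; "opening": opening from 0.0 (shut) to 1.0 (fully open).
Only numpy, scipy, OpenCV 4.12 (cv2) and the standard library are available. Lean on these libraries where they do the work, as an engineer would, in place of code of your own. Each camera call takes 0.05 s, during which the arm holds its last target.

## Working session

There is one attempt and no reset: what is moved stays moved. The work goes in short steps, Python scripts to look and compute and a tool call to move; the robot and the scene stay as the last step left them, time stands still between calls to the robot, and variables do not carry over. Pictures are saved under pics/ and viewed, and the job is handed in when it is done.

Besides the shell and the picture viewer there is one more tool, called after "Call:" as name(argument=value, ...) on one line, values as JSON. send_rows: Moves the arm, as the interface text tells. Its arguments: {"type":"object","properties":{"moves":{"type":"array"},"claw":{"type":"number"},"grip_force":{"type":"number"}},"required":["moves"]}

```bash
ls; mkdir -p pics; cat > h.py <<'E'
import numpy as np, cv2
from plant import r, imaging
from scipy.spatial.transform import Rotation as R
def save(p,name): cv2.imwrite('pics/'+name, p['image'][:,:,::-1])
def cam(p):
    Rm=cv2.Rodrigues(np.array(p['rvec'],float))[0]; return Rm,np.array(p['tvec'],float).reshape(3)
def ray(p,uv):
    uv=np.array(uv,float).reshape(-1,1,2)
    n=cv2.undistortPoints(uv,np.array(p['mtx']),np.array(p['D'])).reshape(-1,2)
    Rm,t=cam(p); d=np.c_[n,np.ones(len(n))]@Rm; return -Rm.T@t,d   # world = o + d*depth
def on_z(p,uv,z):
    o,d=ray(p,uv); s=(z-o[2])/d[:,2]; return o+d*s[:,None]
def cloud(p,mask=None):
    dm=p['depth']; m=dm>0
    if mask is not None: m&=mask
    v,u=np.nonzero(m); o,d=ray(p,np.c_[u,v]); return o+d*dm[v,u][:,None],np.c_[u,v]
def proj(p,X):
    return cv2.projectPoints(np.array(X,float).reshape(-1,3),np.array(p['rvec'],float),np.array(p['tvec'],float),np.array(p['mtx']),np.array(p['D']))[0].reshape(-1,2)
E
python3 - <<'E'
from h import *
s=r.get_state(); print(s)
names=['microscope','stage_opening','filter_drawer','drawer_grip','probe_stand','probe_grip','probe_face','oil_bottle','culture_dish','coverslip_box']
for c in ['scene','side','wrist']:
    p=imaging.snapshot(c); save(p,c+'0.png'); print(c,p['shot'],np.round(cam(p)[0].T@-cam(p)[1],3))
    for n in names:
        print(n,[(np.round(np.array(a['point'])*[640,400],1).tolist(),round(a['score'],2)) for a in imaging.pinpoint(n,p)[:5]])
E
```

```text
pics
{'clock': 0.0, 'q': array([-1.24418523,  0.6899706 , -0.19451877,  1.56635206,  0.15728787,
        0.90249389, -0.21510934]), 'qd': array([ 0.00170505, -0.00173959,  0.00134738,  0.00023082,  0.0004104 ,
        0.00023049, -0.00148693]), 'joint_torque': array([-5.13324824e-05, -5.27548492e+01, -1.26672048e+00, -1.53424448e+01,
       -5.26881649e-02,  6.74277529e-03,  1.65935612e-04]), 'tool_pos': array([0.18025949, 0.59776596, 0.23271638]), 'eef_rot': array([ 1.45847300e-01,  9.89306689e-01, -9.13706907e-04, -7.30881563e-05]), 'contact_force': array([ 0.56591089, -0.45666531, -0.08144103]), 'moment': array([-0.02123079, -0.0136445 ,  0.01703297]), 'opening': 0.997722190330374}
scene 1 [ 0.978 -0.349  1.474]
microscope [([336.5, 274.2], 0.94)]
stage_opening [([339.3, 251.4], 0.83)]Traceback (most recent call last):
  File "<stdin>", line 7, in <module>
ValueError: it knows: coverslip_box, culture_dish, drawer_grip, microscope, oil_bottle, probe_face, probe_grip, probe_stand, stage_opening
```

```bash

python3 - <<'E'
from h import *
names=['microscope','stage_opening','drawer_grip','probe_stand','probe_grip','probe_face','oil_bottle','culture_dish','coverslip_box']
for c in ['scene','side','wrist']:
    p=imaging.snapshot(c); save(p,c+'0.png'); print(c,p['shot'],np.round(cam(p)[0].T@-cam(p)[1],3))
    np.savez('pics/'+c+'0.npz',**{k:np.array(v) for k,v in p.items()})
    for n in names:
        out=[]
        for a in imaging.pinpoint(n,p)[:5]:
            uv=np.array(a['point'])*[640,400]; 
            z={'stage_opening':.205,'drawer_grip':.115,'probe_grip':.13,'probe_face':.04}.get(n,0)
            out.append((np.round(uv,1).tolist(),round(a['score'],2),np.round(on_z(p,uv,z)[0],3).tolist()))
        print(n,out)
E
```

```text
scene 2 [ 0.978 -0.349  1.474]
microscope [([336.1, 275.4], 0.72, [0.603, 0.053, 0.0])]
stage_opening [([336.2, 252.6], 0.93, [0.606, 0.043, 0.205])]
drawer_grip [([249.2, 292.5], 0.68, [0.501, -0.197, 0.115])]
probe_stand [([355.0, 204.5], 0.56, [0.46, 0.276, 0.0])]
probe_grip [([335.8, 158.5], 0.86, [0.339, 0.295, 0.13]), ([355.9, 183.3], 0.74, [0.452, 0.277, 0.13]), ([382.5, 163.5], 0.67, [0.457, 0.394, 0.13])]
probe_face [([302.4, 163.3], 0.79, [0.232, 0.238, 0.04]), ([405.0, 143.7], 0.65, [0.417, 0.564, 0.04])]
oil_bottle [([255.3, 259.4], 0.44, [0.387, -0.102, 0.0])]
culture_dish [([317.1, 216.3], 0.69, [0.406, 0.15, 0.0])]
coverslip_box [([278.9, 234.1], 0.45, [0.37, 0.012, 0.0]), ([248.6, 290.2], 0.24, [0.454, -0.181, 0.0]), ([355.6, 184.5], 0.21, [0.404, 0.333, 0.0])]
side 3 [-0.335 -0.269  1.117]
microscope [([373.6, 209.7], 0.74, [0.605, 0.045, 0.0]), ([307.9, 247.7], 0.63, [0.401, 0.151, 0.0])]
stage_opening [([379.7, 156.2], 0.79, [0.609, 0.044, 0.205])]
drawer_grip [([450.0, 237.8], 0.83, [0.506, -0.191, 0.115])]
probe_stand [([277.4, 212.9], 0.59, [0.472, 0.286, 0.0]), ([273.4, 188.3], 0.31, [0.551, 0.345, 0.0])]
probe_grip [([270.2, 191.6], 0.53, [0.434, 0.275, 0.13])]
probe_face []
oil_bottle [([394.1, 287.9], 0.51, [0.385, -0.103, 0.0])]
culture_dish [([306.4, 247.7], 0.76, [0.399, 0.154, 0.0]), ([279.8, 213.7], 0.25, [0.473, 0.278, 0.0])]
coverslip_box [([352.7, 275.2], 0.59, [0.374, 0.006, 0.0])]
wrist 4 [0.103 0.622 0.384]
microscope []
stage_opening []
drawer_grip []
probe_stand [([193.5, 384.8], 0.71, [0.469, 0.283, -0.0])]
probe_grip [([177.6, 294.9], 0.79, [0.232, 0.431, 0.13]), ([270.9, 345.4], 0.78, [0.318, 0.499, 0.13])]
probe_face [([90.9, 272.5], 0.82, [0.213, 0.269, 0.04])]
oil_bottle []
culture_dish []
coverslip_box []
```

View pics/scene0.png

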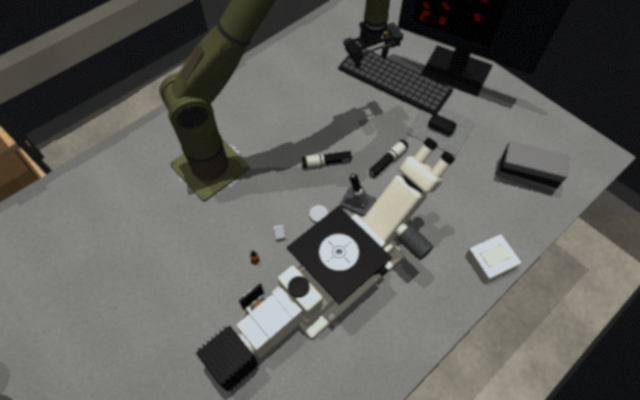

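View pics/side0.png

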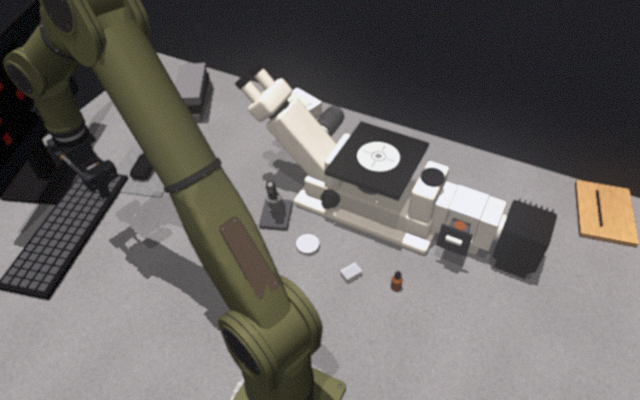

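View pics/wrist0.png

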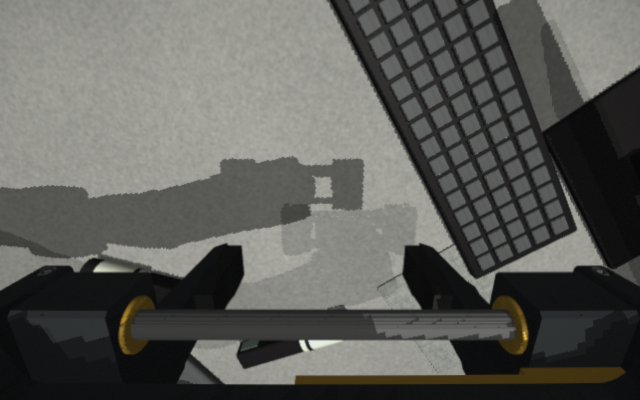

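```bash

python3 - <<'E'
from h import *
for c in ['scene','side']:
    p=dict(np.load(f'pics/{c}0.npz'))
    X,uv=cloud(p)
    o=on_z(p,[[336,252]] if c=='scene' else [[379,156]],.205)[0]
    m=(abs(X[:,2]-.205)<.012)&(np.hypot(X[:,0]-.606,X[:,1]-.044)<.17)
    print(c,m.sum(),np.median(X[m,2]))
    rect=cv2.minAreaRect(X[m,:2].astype(np.float32)); print(rect)
    # dark black square in image
    im=p['image']; m2=np.zeros(im.shape[:2],np.uint8); m2[uv[m,1],uv[m,0]]=1
    # tall light tube: z 0.14-.17
    m3=(abs(X[:,2]-.155)<.012)&(X[:,1]<-.05)&(X[:,0]>.3); print('tube',m3.sum(),cv2.minAreaRect(X[m3,:2].astype(np.float32)))
    # bright disc
    q=imaging
    for name,(u0,u1,v0,v1) in {'scene':{'stage':(280,400,200,310),'dr':(190,330,250,390),'st':(300,400,130,240)},'side':{'stage':(310,450,110,210),'dr':(400,560,150,290),'st':(230,330,150,260)}}[c].items():
        cv2.imwrite(f'pics/{c}_{name}.png',cv2.resize(im[v0:v1,u0:u1,::-1],None,fx=5,fy=5,interpolation=cv2.INTER_CUBIC))
E
```

```text
scene 5729 0.20452004584485928
((0.6084591150283813, 0.02235385775566101), (0.29610899090766907, 0.22269228100776672), 89.58609771728516)
tube 3906 ((0.5862327814102173, -0.23578773438930511), (0.3400241434574127, 0.1622338742017746), 87.669921875)
side 5236 0.20509278156992655
((0.6083947420120239, 0.02132965624332428), (0.2941449284553528, 0.22720776498317719), 89.80072784423828)
tube 4885 ((0.9665345549583435, -0.3083155155181885), (0.9197643399238586, 0.5009911060333252), 0.8969884514808655)
```

View pics/scene_dr.png

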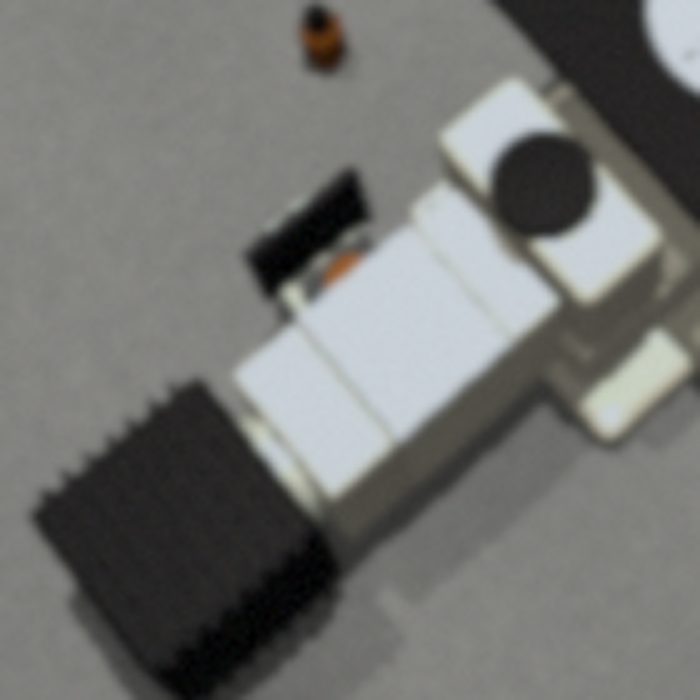

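View pics/side_dr.png

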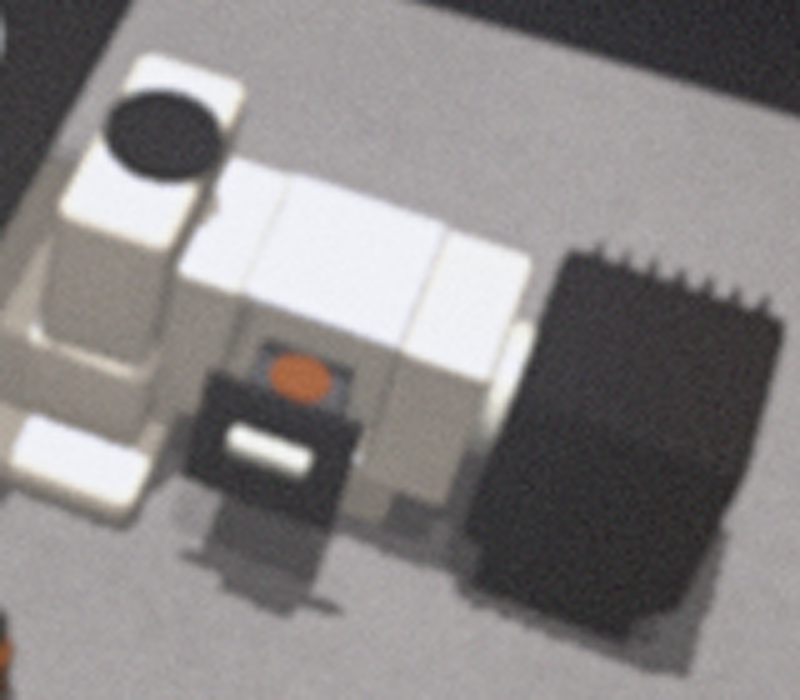

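View pics/side_st.png

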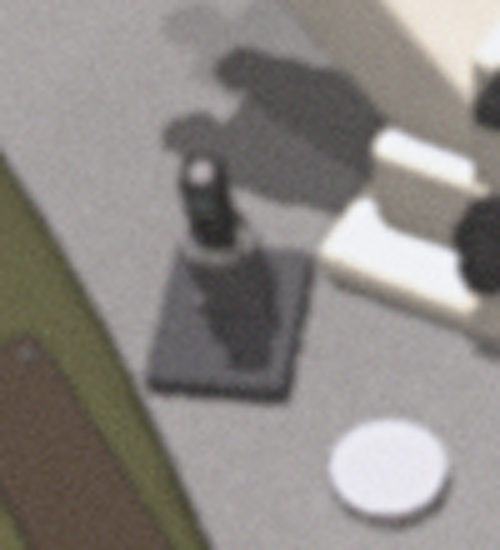

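View pics/scene_st.png

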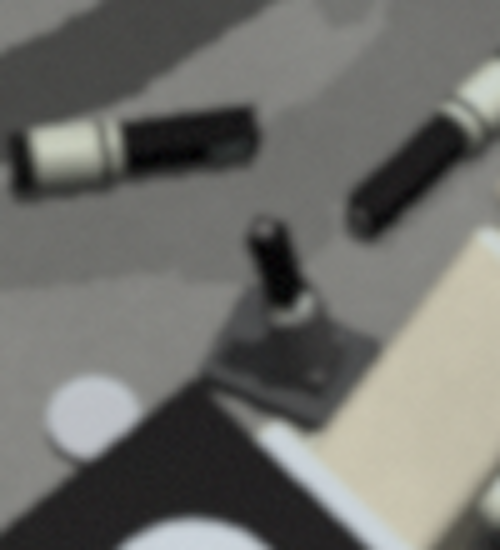

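```bash

python3 - <<'E'
from h import *
for c in ['scene','side']:
    p=dict(np.load(f'pics/{c}0.npz'))
    X,uv=cloud(p); col=p['image'][uv[:,1],uv[:,0]].astype(int)
    # stage x edges per y bin
    m=(abs(X[:,2]-.205)<.01)
    E=[]
    for y in np.arange(-.04,.13,.01):
        k=m&(abs(X[:,1]-y)<.005)&(abs(X[:,0]-.606)<.14); E.append((y,X[k,0].min(),X[k,0].max()))
    E=np.array(E); 
    for j in (1,2):
        a=np.polyfit(E[:,0],E[:,j],1); print(c,'edge',np.degrees(np.arctan(a[0])),np.polyval(a,.044))
    # height map along the tube
    for y in np.arange(-.36,-.04,.02):
        k=(abs(X[:,1]-y)<.006)&(X[:,2]>.1)&(X[:,0]>.4)&(X[:,0]<.75)
        t=X[k]; h=t[t[:,2]>t[:,2].max()-.012] if len(t) else t
        print(round(y,2), len(t), h[:,2].max().round(3) if len(h) else '', h[:,0].min().round(3) if len(h) else '',h[:,0].max().round(3) if len(h) else '', t[:,0].min().round(3) if len(t) else '')
E
```

```text
scene edge 0.8968081035272729 0.49901961719238025
scene edge 0.8882815020446929 0.7187959019012427
-0.36 234 0.17 0.548 0.662 0.548
-0.34 232 0.171 0.546 0.66 0.546
-0.32 226 0.171 0.549 0.662 0.549
-0.3 182 0.167 0.549 0.659 0.548
-0.28 186 0.161 0.559 0.65 0.559
-0.26 173 0.162 0.56 0.649 0.56
-0.24 177 0.164 0.559 0.649 0.508
-0.22 215 0.162 0.509 0.649 0.498
-0.2 221 0.161 0.509 0.648 0.495
-0.18 217 0.161 0.51 0.65 0.494
-0.16 175 0.161 0.513 0.65 0.509
-0.14 158 0.162 0.561 0.65 0.561
-0.12 345 0.209 0.583 0.627 0.542
-0.1 233 0.21 0.577 0.638 0.539
-0.08 225 0.207 0.581 0.634 0.542
-0.06 18 0.193 0.55 0.666 0.55
side edge 0.6338373009725115 0.4964729333698794
side edge 0.6107705541145256 0.719716564744092
-0.36 268 0.17 0.545 0.66 0.543
-0.34 264 0.17 0.544 0.659 0.543
-0.32 262 0.17 0.545 0.665 0.545
-0.3 222 0.168 0.548 0.659 0.547
-0.28 202 0.161 0.558 0.651 0.556
-0.26 203 0.162 0.556 0.649 0.556
-0.24 207 0.161 0.556 0.649 0.505
-0.22 256 0.161 0.509 0.652 0.495
-0.2 265 0.16 0.505 0.653 0.493
-0.18 250 0.161 0.559 0.653 0.497
-0.16 212 0.16 0.511 0.652 0.506
-0.14 191 0.161 0.56 0.649 0.557
-0.12 384 0.206 0.581 0.64 0.539
-0.1 286 0.206 0.564 0.637 0.538
-0.08 269 0.207 0.569 0.66 0.537
-0.06 10 0.183 0.552 0.587 0.547
```

```bash
cat >> h.py <<'E'
def down(ang): # jaw(y) direction angle in world xy, tool z down
    y=np.array([np.cos(ang),np.sin(ang),0]); z=np.array([0,0,-1.]); return R.from_matrix(np.c_[np.cross(y,z),y,z])
def rel(pos,rot,s=None):
    s=s or r.get_state(); R0=R.from_quat(s['eef_rot'])
    return np.r_[R0.inv().apply(np.array(pos)-s['tool_pos'])*1000,(R0.inv()*rot).as_rotvec(degrees=True)]
def plan(wps,rot,s=None,step=38,dang=6.5):
    """polyline of wps (first = current), orientation slerped to rot; prints rows in mm/deg relative to now"""
    s=s or r.get_state(); R0=R.from_quat(s['eef_rot']); P=np.vstack([s['tool_pos']]+[np.array(w) for w in wps])
    L=np.r_[0,np.cumsum(np.linalg.norm(np.diff(P,axis=0),axis=1))]; rv=(R0.inv()*rot).as_rotvec()
    n=int(np.ceil(max(L[-1]*1000/step,np.degrees(np.linalg.norm(rv))/dang,1))); n=-(-n//5)*5
    for i in range(1,n+1):
        f=i/n; p=[np.interp(f*L[-1],L,P[:,j]) for j in range(3)]
        q=rel(p,R0*R.from_rotvec(rv*f),s); print(i,np.round(q,1).tolist(), np.round(p,3).tolist())
def st():
    s=r.get_state(); Rm=R.from_quat(s['eef_rot']).as_matrix()
    print('t',round(s['clock'],2),'pos',np.round(s['tool_pos'],4),'F',np.round(s['contact_force'],2),'M',np.round(s['moment'],2),'op',round(s['opening'],3)); print('x',np.round(Rm[:,0],3),'y',np.round(Rm[:,1],3),'z',np.round(Rm[:,2],3)); print('q',np.round(s['q'],2))
    return s
E
python3 - <<'E'
from h import *
st(); plan([(.25,.5,.31),(.36,.36,.32),(.42,.2,.32),(.44,0,.3),(.43,-.2,.25)],down(0))
E
```

```text
t 1.65 pos [0.1804 0.5984 0.2335] F [-0.6   0.97 -0.14] M [ 0.01 -0.02 -0.  ] op 0.998
x [-0.957  0.289  0.   ] y [0.289 0.957 0.   ] z [-0.  0. -1.]
q [-1.24  0.69 -0.19  1.57  0.16  0.9  -0.22]
1 [-24.0, -18.7, -19.3, 0.0, -0.0, 2.9] [0.198, 0.574, 0.253]
2 [-48.0, -37.4, -38.6, 0.0, -0.0, 5.9] [0.216, 0.549, 0.272]
3 [-71.9, -56.1, -57.9, 0.0, -0.0, 8.8] [0.233, 0.524, 0.291]
4 [-96.1, -74.9, -76.5, 0.0, -0.0, 11.7] [0.251, 0.499, 0.31]
5 [-125.6, -95.5, -78.6, 0.0, -0.0, 14.6] [0.273, 0.471, 0.312]
6 [-155.0, -116.2, -80.6, 0.0, -0.0, 17.6] [0.295, 0.442, 0.314]
7 [-184.4, -136.9, -82.6, 0.0, -0.0, 20.5] [0.317, 0.414, 0.316]
8 [-213.8, -157.5, -84.6, 0.0, -0.0, 23.4] [0.34, 0.386, 0.318]
9 [-242.6, -178.8, -86.5, 0.0, -0.0, 26.4] [0.361, 0.357, 0.32]
10 [-264.5, -207.5, -86.5, 0.0, -0.0, 29.3] [0.374, 0.323, 0.32]
11 [-286.3, -236.1, -86.5, 0.0, -0.0, 32.2] [0.386, 0.29, 0.32]
12 [-308.2, -264.8, -86.5, 0.0, -0.0, 35.1] [0.399, 0.256, 0.32]
13 [-330.0, -293.4, -86.5, 0.0, -0.0, 38.1] [0.412, 0.222, 0.32]
14 [-349.1, -323.5, -85.3, 0.0, -0.0, 41.0] [0.421, 0.188, 0.319]
15 [-362.8, -356.7, -81.7, 0.0, -0.0, 43.9] [0.425, 0.152, 0.315]
16 [-376.5, -389.8, -78.1, 0.0, -0.0, 46.9] [0.428, 0.117, 0.312]
17 [-390.2, -422.9, -74.6, 0.0, -0.0, 49.8] [0.432, 0.081, 0.308]
18 [-403.9, -456.0, -71.0, 0.0, -0.0, 52.7] [0.435, 0.045, 0.305]
19 [-417.6, -489.1, -67.4, 0.0, -0.0, 55.7] [0.439, 0.01, 0.301]
20 [-427.4, -522.8, -60.1, 0.0, -0.0, 58.6] [0.439, -0.026, 0.294]
21 [-435.8, -556.7, -51.4, 0.0, -0.0, 61.5] [0.437, -0.06, 0.285]
22 [-444.2, -590.6, -42.7, 0.0, -0.0, 64.4] [0.435, -0.095, 0.276]
23 [-452.6, -624.6, -33.9, 0.0, -0.0, 67.4] [0.433, -0.13, 0.267]
24 [-461.0, -658.5, -25.2, 0.0, -0.0, 70.3] [0.432, -0.165, 0.259]
25 [-469.4, -692.4, -16.5, 0.0, -0.0, 73.2] [0.43, -0.2, 0.25]
```

Call:
send_rows(moves=[-0.024,-0.019,-0.019,0,0,3,-0.048,-0.037,-0.039,0,0,6,-0.072,-0.056,-0.058,0,0,9,-0.096,-0.075,-0.076,0,0,12,-0.125,-0.095,-0.079,0,0,15], claw=1, grip_force=10)

```text
clock: 2.07
tool_pos: [0.273, 0.4724, 0.3156]
eef_rot: [0.274, 0.962, 0.003, 0.0]
contact_force: [1.3, 0.8, -0.0]
opening: 0.65
```

```bash

python3 - <<'E'
from h import *
st(); plan([(.36,.36,.32),(.42,.2,.32),(.44,0,.3),(.43,-.2,.25)],down(0))
E
```

```text
t 2.07 pos [0.273  0.4724 0.3156] F [ 1.31  0.82 -0.05] M [ 0.04 -0.    0.  ] op 0.65
x [-0.85   0.527  0.002] y [0.527 0.85  0.006] z [ 0.002  0.006 -1.   ]
q [-1.04  0.48 -0.15  1.7   0.08  0.96 -0.2 ]
1 [-33.8, -12.6, -1.2, 0.0, -0.0, 2.9] [0.295, 0.444, 0.317]
2 [-67.6, -25.2, -2.5, 0.0, -0.0, 5.8] [0.317, 0.415, 0.318]
3 [-101.4, -37.7, -3.7, 0.0, -0.0, 8.7] [0.339, 0.387, 0.319]
4 [-134.8, -50.9, -4.9, 0.1, -0.1, 11.6] [0.361, 0.358, 0.32]
5 [-163.4, -72.9, -5.1, 0.1, -0.1, 14.5] [0.373, 0.324, 0.32]
6 [-192.0, -94.9, -5.3, 0.1, -0.1, 17.5] [0.386, 0.29, 0.32]
7 [-220.6, -116.9, -5.4, 0.1, -0.1, 20.4] [0.399, 0.257, 0.32]
8 [-249.1, -139.0, -5.6, 0.1, -0.1, 23.3] [0.411, 0.223, 0.32]
9 [-275.5, -163.1, -4.6, 0.1, -0.1, 26.2] [0.421, 0.189, 0.319]
10 [-297.4, -191.5, -1.3, 0.1, -0.1, 29.1] [0.425, 0.153, 0.315]
11 [-319.3, -220.0, 2.1, 0.1, -0.1, 32.0] [0.428, 0.117, 0.312]
12 [-341.2, -248.5, 5.5, 0.2, -0.2, 34.9] [0.432, 0.081, 0.308]
13 [-363.0, -277.0, 8.8, 0.2, -0.2, 37.8] [0.435, 0.046, 0.305]
14 [-384.9, -305.5, 12.2, 0.2, -0.2, 40.7] [0.439, 0.01, 0.301]
15 [-403.2, -335.6, 19.3, 0.2, -0.2, 43.6] [0.439, -0.025, 0.294]
16 [-420.2, -366.2, 27.8, 0.2, -0.2, 46.5] [0.437, -0.06, 0.285]
17 [-437.2, -396.9, 36.3, 0.2, -0.2, 49.5] [0.435, -0.095, 0.276]
18 [-454.1, -427.6, 44.9, 0.2, -0.2, 52.4] [0.433, -0.13, 0.267]
19 [-471.1, -458.3, 53.4, 0.3, -0.2, 55.3] [0.432, -0.165, 0.259]
20 [-488.0, -488.9, 61.9, 0.3, -0.3, 58.2] [0.43, -0.2, 0.25]
```

Call:
send_rows(moves=[-0.034,-0.012,-0.001,0,0,3,-0.068,-0.025,-0.002,0,0,6,-0.101,-0.038,-0.004,0,0,9,-0.135,-0.051,-0.005,0,0,12,-0.163,-0.073,-0.005,0,0,15])

```text
clock: 2.48
tool_pos: [0.3754, 0.3235, 0.3204]
eef_rot: [0.399, 0.917, 0.004, 0.0]
contact_force: [0.5, 0.2, -0.4]
opening: 0.266
```

```bash

python3 - <<'E'
from h import *
st(); plan([(.42,.2,.32),(.44,0,.3),(.43,-.2,.25)],down(0))
E
```

```text
t 2.48 pos [0.3754 0.3235 0.3204] F [ 0.54  0.17 -0.44] M [-0.05 -0.03 -0.  ] op 0.266
x [-0.682  0.732  0.003] y [0.732 0.682 0.008] z [ 0.004  0.008 -1.   ]
q [-0.76  0.4  -0.06  1.84  0.03  0.9  -0.09]
1 [-33.1, -14.1, -0.1, 0.0, -0.0, 2.9] [0.388, 0.29, 0.32]
2 [-66.2, -28.2, -0.2, 0.1, -0.0, 5.7] [0.4, 0.256, 0.32]
3 [-99.3, -42.4, -0.3, 0.1, -0.1, 8.6] [0.412, 0.222, 0.32]
4 [-130.8, -59.1, 0.8, 0.1, -0.1, 11.5] [0.421, 0.188, 0.319]
5 [-159.3, -80.8, 4.1, 0.1, -0.1, 14.3] [0.425, 0.152, 0.315]
6 [-187.8, -102.6, 7.4, 0.2, -0.1, 17.2] [0.428, 0.116, 0.312]
7 [-216.3, -124.3, 10.7, 0.2, -0.2, 20.1] [0.432, 0.081, 0.308]
8 [-244.8, -146.0, 14.0, 0.2, -0.2, 22.9] [0.435, 0.045, 0.305]
9 [-273.3, -167.7, 17.3, 0.2, -0.2, 25.8] [0.439, 0.009, 0.301]
10 [-298.7, -191.9, 24.4, 0.3, -0.2, 28.6] [0.439, -0.026, 0.294]
11 [-323.1, -217.0, 32.9, 0.3, -0.2, 31.5] [0.437, -0.061, 0.285]
12 [-347.4, -242.1, 41.3, 0.3, -0.3, 34.4] [0.435, -0.095, 0.276]
13 [-371.8, -267.2, 49.8, 0.3, -0.3, 37.2] [0.433, -0.13, 0.267]
14 [-396.1, -292.3, 58.2, 0.4, -0.3, 40.1] [0.432, -0.165, 0.259]
15 [-420.5, -317.4, 66.6, 0.4, -0.3, 43.0] [0.43, -0.2, 0.25]
```

Call:
send_rows(moves=[-0.033,-0.014,0,0,0,3,-0.066,-0.028,0,0,0,6,-0.099,-0.042,0,0,0,9,-0.131,-0.059,0.001,0,0,12,-0.159,-0.081,0.004,0,0,15])

```text
clock: 2.9
tool_pos: [0.4261, 0.1505, 0.3158]
eef_rot: [0.517, 0.856, 0.005, 0.001]
contact_force: [-0.2, 0.4, -0.8]
opening: 0.008
```

```bash

python3 - <<'E'
from h import *
st(); plan([(.44,0,.3),(.43,-.2,.25)],down(0))
E
```

```text
t 2.9 pos [0.4261 0.1505 0.3158] F [-0.19  0.36 -0.78] M [-0.07 -0.02 -0.02] op 0.008
x [-0.466  0.885  0.004] y [0.885 0.466 0.01 ] z [ 0.007  0.009 -1.   ]
q [-0.46  0.34  0.03  1.96 -0.02  0.83  0.07]
1 [-32.9, -13.7, 3.5, 0.1, -0.0, 2.8] [0.429, 0.115, 0.312]
2 [-65.9, -27.4, 6.9, 0.1, -0.1, 5.6] [0.433, 0.08, 0.308]
3 [-98.8, -41.1, 10.4, 0.2, -0.1, 8.3] [0.436, 0.044, 0.305]
4 [-131.8, -54.8, 13.8, 0.2, -0.2, 11.1] [0.439, 0.009, 0.301]
5 [-162.4, -71.6, 21.0, 0.3, -0.2, 13.9] [0.439, -0.026, 0.293]
6 [-192.4, -89.4, 29.4, 0.3, -0.2, 16.7] [0.437, -0.061, 0.285]
7 [-222.3, -107.2, 37.7, 0.4, -0.3, 19.4] [0.435, -0.096, 0.276]
8 [-252.3, -125.0, 46.1, 0.4, -0.3, 22.2] [0.433, -0.131, 0.267]
9 [-282.2, -142.8, 54.5, 0.5, -0.3, 25.0] [0.432, -0.165, 0.259]
10 [-312.2, -160.6, 62.9, 0.5, -0.4, 27.8] [0.43, -0.2, 0.25]
```

Call:
send_rows(moves=[-0.033,-0.014,0.003,0,0,3,-0.066,-0.027,0.007,0,0,6,-0.099,-0.041,0.01,0,0,9,-0.132,-0.055,0.014,0,0,12,-0.162,-0.072,0.021,0,0,14])

```text
clock: 3.32
tool_pos: [0.4391, -0.0281, 0.2939]
eef_rot: [0.618, 0.786, 0.006, 0.001]
contact_force: [2.6, -1.7, 0.4]
opening: 0.005
```

```bash

python3 - <<'E'
from h import *
st(); plan([(.435,-.2,.25)],down(np.radians(-0.7)))
E
```

```text
t 3.32 pos [ 0.4391 -0.0281  0.2939] F [ 2.62 -1.68  0.44] M [-0.12  0.03 -0.  ] op 0.005
x [-0.236  0.972  0.006] y [0.972 0.236 0.011] z [ 0.01   0.008 -1.   ]
q [-0.12  0.36  0.12  2.03 -0.07  0.75  0.28]
1 [-33.3, -9.0, 8.5, 0.1, -0.1, 2.9] [0.438, -0.062, 0.285]
2 [-66.6, -18.0, 17.0, 0.2, -0.2, 5.7] [0.437, -0.097, 0.276]
3 [-99.8, -27.0, 25.5, 0.4, -0.3, 8.6] [0.437, -0.131, 0.268]
4 [-133.1, -36.0, 33.9, 0.5, -0.3, 11.5] [0.436, -0.166, 0.259]
5 [-166.4, -45.0, 42.4, 0.6, -0.4, 14.3] [0.435, -0.2, 0.25]
```

Call:
send_rows(moves=[-0.033,-0.009,0.008,0,0,3,-0.067,-0.018,0.017,0.2,-0.2,6,-0.1,-0.027,0.025,0.4,-0.3,9,-0.133,-0.036,0.034,0.5,-0.3,12,-0.166,-0.045,0.042,0.6,-0.4,14])

```text
clock: 3.73
tool_pos: [0.4348, -0.2012, 0.2501]
eef_rot: [0.71, 0.704, 0.0, 0.0]
contact_force: [0.8, 0.2, -0.4]
opening: 0.006
```

```bash

python3 - <<'E'
from h import *
st(); plan([(.44,-.2,.138)],down(np.radians(-0.7)))
p=imaging.snapshot('wrist'); save(p,'w1.png')
for a in imaging.pinpoint('drawer_grip',p): 
    uv=np.array(a['point'])*[640,400]; print(uv,a['score'],on_z(p,uv,.115))
E
```

```text
t 3.73 pos [ 0.4348 -0.2012  0.2501] F [ 0.81  0.23 -0.44] M [-0.11  0.03 -0.01] op 0.006
x [0.009 1.    0.   ] y [ 1.    -0.009  0.   ] z [ 0.  0. -1.]
q [ 0.22  0.48  0.18  1.98 -0.13  0.69  0.47]
1 [0.3, 1.0, 22.4, 0.0, -0.0, 0.0] [0.436, -0.201, 0.228]
2 [0.5, 2.0, 44.8, 0.0, -0.0, 0.1] [0.437, -0.201, 0.205]
3 [0.8, 3.1, 67.3, 0.0, -0.0, 0.1] [0.438, -0.2, 0.183]
4 [1.0, 4.1, 89.7, 0.0, -0.0, 0.2] [0.439, -0.2, 0.16]
5 [1.3, 5.1, 112.1, 0.0, -0.0, 0.2] [0.44, -0.2, 0.138]
[384.32 188.2 ] 0.79 [[ 0.49511769 -0.19800339  0.115     ]]
```

View pics/w1.png

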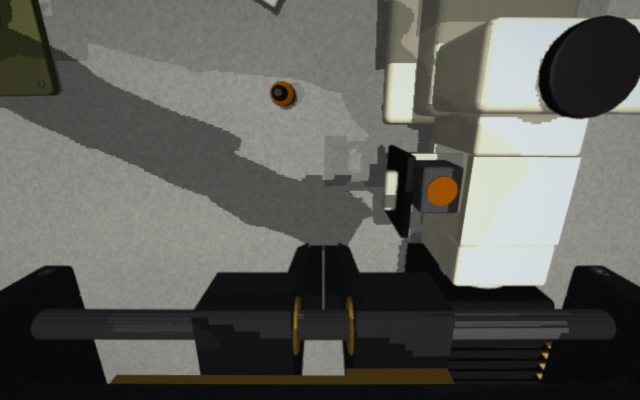

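Call:
send_rows(moves=[0,0.001,0.025,0,0,0,0,0.002,0.05,0,0,0,0,0.004,0.075,0,0,0,0.001,0.005,0.1,0,0,0,0.001,0.01,0.11,0,0,0])

```text
clock: 4.25
tool_pos: [0.4419, -0.2035, 0.1375]
eef_rot: [0.712, 0.702, -0.002, -0.002]
contact_force: [-1.5, 0.7, 0.7]
opening: 0.009
```

Call:
send_rows(moves=[0,0.01,0,0,0,0,0,0.02,0,0,0,0,0,0.025,0,0,0,0,0,0.03,0,0,0,0,0,0.035,0,0,0,0])

```text
clock: 4.67
tool_pos: [0.4781, -0.204, 0.1383]
eef_rot: [0.712, 0.702, -0.002, -0.001]
contact_force: [-0.5, 0.2, -0.3]
opening: 0.004
```

```bash

python3 - <<'E'
from h import *
st()
p=imaging.snapshot('wrist'); save(p,'w2.png')
for a in imaging.pinpoint('drawer_grip',p): 
    uv=np.array(a['point'])*[640,400]; print(uv,a['score'],on_z(p,uv,.115))
E
```

```text
t 4.67 pos [ 0.4781 -0.204   0.1383] F [-0.45  0.22 -0.26] M [-0.09  0.12  0.01] op 0.004
x [ 0.015  1.    -0.001] y [ 1.    -0.015 -0.004] z [-0.004 -0.001 -1.   ]
q [ 0.23  0.71  0.13  1.98 -0.18  0.47  0.48]
[348.096 231.48 ] 0.91 [[ 0.49322038 -0.19903911  0.115     ]]
```

View pics/w2.png

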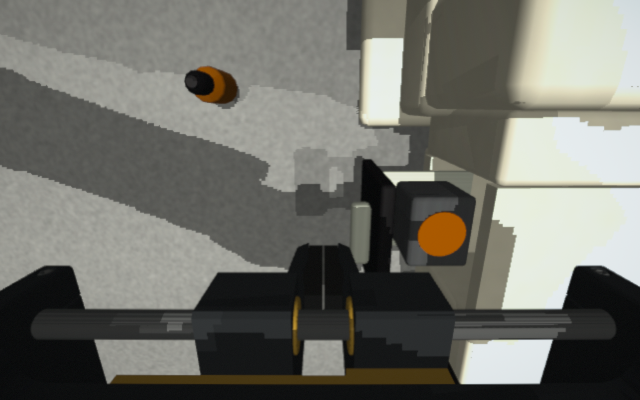

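Call:
send_rows(moves=[0.002,0.006,0.002,0,0,0.4,0.004,0.012,0.003,0,0,0.4,0.004,0.018,0.003,0,0,0.4,0.004,0.024,0.003,0,0,0.4,0.004,0.03,0.003,0,0,0.4])

```text
clock: 5.18
tool_pos: [0.5083, -0.1998, 0.1347]
eef_rot: [0.715, 0.7, -0.002, -0.002]
contact_force: [-1.5, 1.6, 0.9]
opening: 0.006
```

```bash

python3 - <<'E'
from h import *
st()
p=imaging.snapshot('wrist'); save(p,'w3.png')
for a in imaging.pinpoint('drawer_grip',p): 
    uv=np.array(a['point'])*[640,400]; print(uv,a['score'],on_z(p,uv,.115))
E
```

```text
t 5.18 pos [ 0.5083 -0.1998  0.1347] F [-1.47  1.56  0.93] M [ 0.26  0.45 -0.01] op 0.006
x [ 0.021  1.    -0.   ] y [ 1.    -0.021 -0.005] z [-0.005 -0.    -1.   ]
q [ 0.2   0.74  0.14  1.9  -0.19  0.52  0.46]
```

View pics/w3.png

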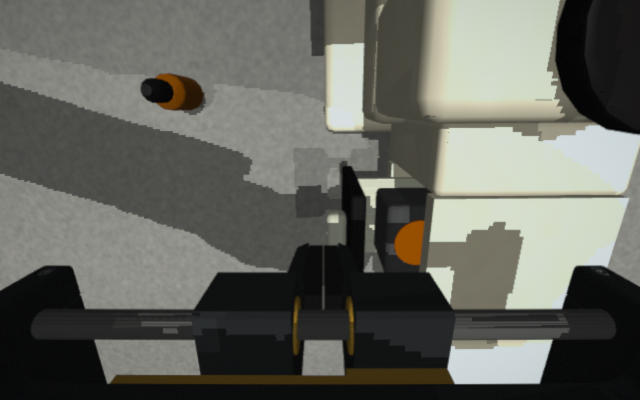

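Call:
send_rows(moves=[0,0.006,0,0,0,-0.3,0,0.012,0,0,0,-0.6,0,0.016,0,0,0,-0.6,0,0.02,0,0,0,-0.6,0,0.024,0,0,0,-0.6])

```text
clock: 5.7
tool_pos: [0.5318, -0.2009, 0.1345]
eef_rot: [0.711, 0.703, -0.003, -0.002]
contact_force: [-9.7, 0.9, 6.6]
opening: 0.002
```

```bash

python3 - <<'E'
from h import *
st()
p=imaging.snapshot('wrist'); save(p,'w4.png')
p=imaging.snapshot('side'); cv2.imwrite('pics/s4.png',cv2.resize(p['image'][150:290,400:560,::-1],None,fx=5,fy=5))
E
```

```text
t 5.7 pos [ 0.5318 -0.2009  0.1345] F [-9.68  0.87  6.56] M [0.01 1.85 0.01] op 0.002
x [ 0.011  1.    -0.001] y [ 1.    -0.011 -0.007] z [-0.007 -0.001 -1.   ]
q [ 0.19  0.76  0.15  1.83 -0.19  0.57  0.45]
```

View pics/w4.png

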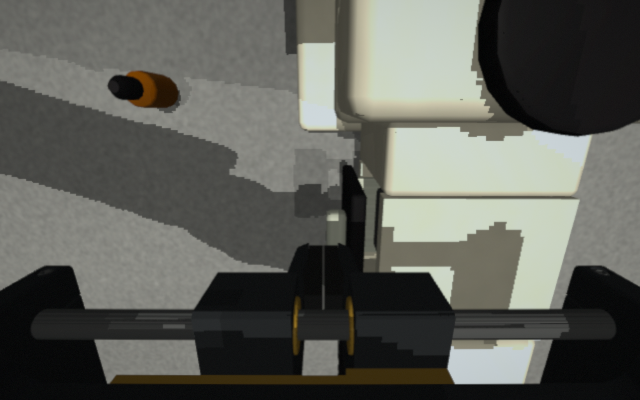

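View pics/s4.png

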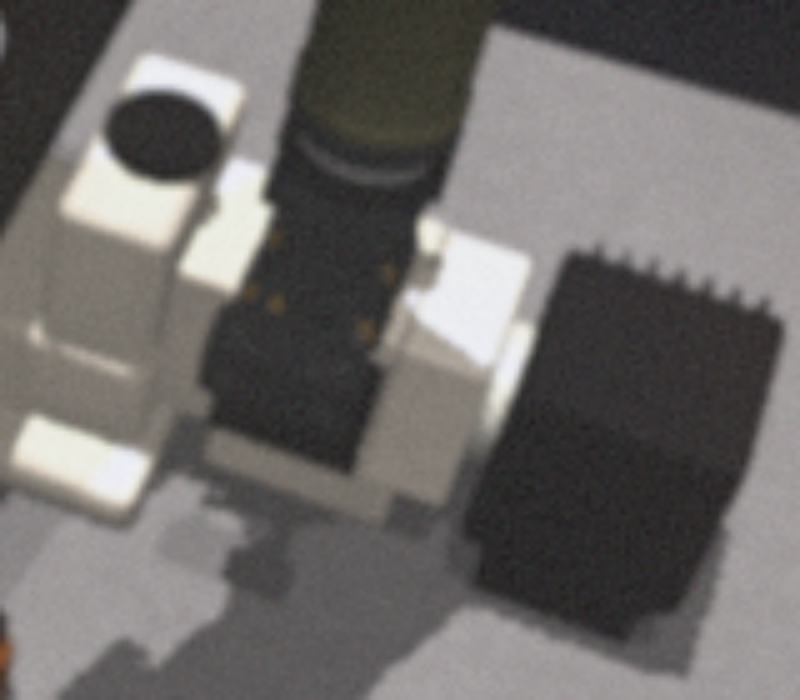

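Call:
send_rows(moves=[0,0.003,-0.001,0,0,0,0,0.006,-0.001,0,0,0,0,0.008,-0.001,0,0,0,0,0.01,-0.001,0,0,0,0,0.01,-0.001,0,0,0])

```text
clock: 6.22
tool_pos: [0.5382, -0.2009, 0.1349]
eef_rot: [0.711, 0.703, -0.005, -0.005]
contact_force: [-12.0, 0.9, 4.6]
opening: 0.004
```

```bash

python3 - <<'E'
from h import *
st()
p=imaging.snapshot('wrist'); save(p,'w5.png')
E
```

```text
t 6.22 pos [ 0.5382 -0.2009  0.1349] F [-12.05   0.93   4.6 ] M [-0.    2.54 -0.05] op 0.004
x [0.012 1.    0.   ] y [ 1.    -0.012 -0.014] z [-0.014  0.001 -1.   ]
q [ 0.19  0.77  0.15  1.81 -0.19  0.59  0.44]
```

View pics/w5.png

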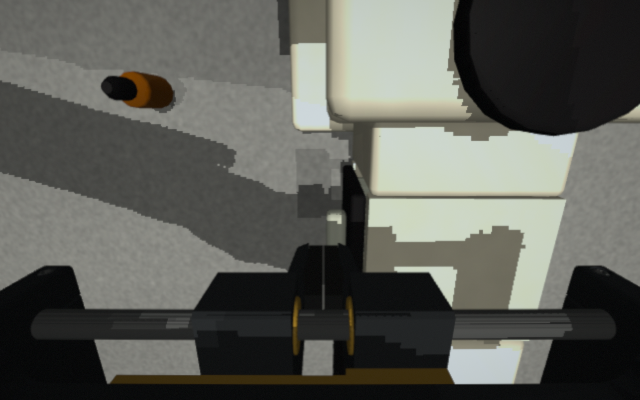

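Call:
send_rows(moves=[0,0.003,0,0,0,0,0,0.005,0,0,0,0,0,0.007,0,0,0,0,0,0.008,0,0,0,0,0,0.008,0,0,0,0])

```text
clock: 6.68
tool_pos: [0.5382, -0.2009, 0.1347]
eef_rot: [0.712, 0.702, -0.009, -0.012]
contact_force: [-17.6, 1.1, 14.2]
opening: 0.004
```

```bash

python3 - <<'E'
from h import *
st()
p=imaging.snapshot('wrist'); save(p,'w6.png')
E
```

```text
t 6.68 pos [ 0.5382 -0.2009  0.1347] F [-17.64   1.07  14.24] M [ 0.26  3.81 -0.01] op 0.004
x [0.014 1.    0.003] y [ 0.999 -0.014 -0.029] z [-0.029  0.004 -1.   ]
q [ 0.18  0.78  0.16  1.79 -0.18  0.62  0.44]
```

View pics/w6.png

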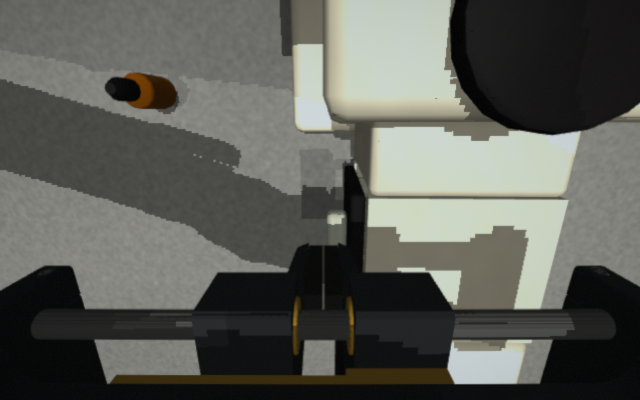

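Call:
send_rows(moves=[0,-0.01,0,0,0,0,0,-0.02,-0.001,1.6,0,0,0,-0.03,-0.002,1.6,0,0,0,-0.045,-0.004,1.6,0,0,0,-0.06,-0.01,1.6,0,0])

```text
clock: 7.15
tool_pos: [0.4802, -0.2, 0.1465]
eef_rot: [0.711, 0.702, -0.018, -0.02]
contact_force: [-0.1, 0.2, 0.1]
opening: 0.003
```

```bash

python3 - <<'E'
from h import *
st()
p=imaging.snapshot('wrist'); save(p,'w7.png')
for a in imaging.pinpoint('drawer_grip',p): 
    uv=np.array(a['point'])*[640,400]; print(uv,a['score'],on_z(p,uv,.115))
p=imaging.snapshot('side'); cv2.imwrite('pics/s7.png',cv2.resize(p['image'][150:290,400:560,::-1],None,fx=5,fy=5))
for a in imaging.pinpoint('drawer_grip',p): 
    uv=np.array(a['point'])*[640,400]; print(uv,a['score'],on_z(p,uv,.115))
E
```

```text
t 7.15 pos [ 0.4802 -0.2     0.1465] F [-0.09  0.2   0.11] M [-0.05  0.03  0.02] op 0.003
x [0.013 1.    0.003] y [ 0.998 -0.013 -0.053] z [-0.053  0.003 -0.999]
q [ 0.2   0.71  0.16  1.93 -0.17  0.57  0.46]
[417.92 234.4 ] 0.98 [[ 0.53998898 -0.19967839  0.115     ]]
```

View pics/w7.png

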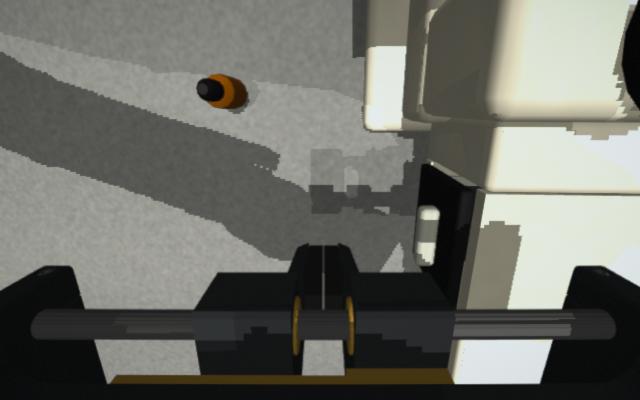

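View pics/s7.png

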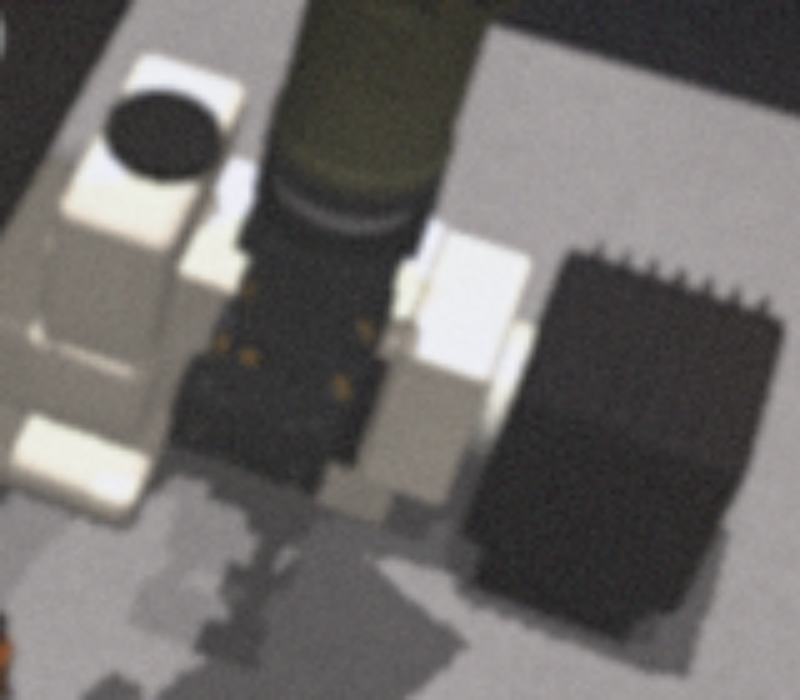

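```bash
cat >> h.py <<'E'
def tri(obs):
    A=np.zeros((3,3));b=np.zeros(3)
    for p,uv in obs:
        o,d=ray(p,[uv]); d=d[0]/np.linalg.norm(d[0]); M=np.eye(3)-np.outer(d,d); A+=M;b+=M@o
    x=np.linalg.solve(A,b); return x,[proj(p,x)[0]-uv for p,uv in obs]
E
python3 - <<'E'
from h import *
S=dict(np.load('pics/scene0.npz'));D=dict(np.load('pics/side0.npz'))
t,e=tri([(S,(353,175.6)),(D,(270,184))]); print('end',t,e)
t2,e2=tri([(S,(358,190)),(D,(273.6,198))]); print('rim',t2,e2)
a=t-t2; print(a/np.linalg.norm(a),np.linalg.norm(a), np.degrees(np.arccos(a[2]/np.linalg.norm(a))),np.degrees(np.arctan2(a[1],a[0])))
t3,e3=tri([(S,(355.9,183.3)),(D,(270.2,191.6))]); print('grip',t3,e3)
for P in (S,D):
    X,uv=cloud(P); m=(abs(X[:,0]-.46)<.07)&(abs(X[:,1]-.28)<.07)&(abs(X[:,2]-.016)<.005)
    print(m.sum(),cv2.minAreaRect(X[m,:2].astype(np.float32)))
st()
E
```

```text
end [0.43631777 0.27583961 0.15728177] [array([-0.26535577,  0.33956105]), array([-0.44136007, -0.29117677])]
rim [0.45631174 0.28429701 0.08115078] [array([-0.44246568,  0.54892779]), array([-0.71680362, -0.46537168])]
[-0.25255834 -0.10683148  0.96166591] 0.07916573268526682 15.915761891011961 -157.07177286730143
grip [0.44597813 0.2837471  0.11490294] [array([-0.0428353 ,  0.05423773]), array([-0.07064531, -0.04601887])]
344 ((0.46078088879585266, 0.28465959429740906), (0.10221921652555466, 0.09113244712352753), 15.54079532623291)
616 ((0.4701811671257019, 0.26222702860832214), (0.10796111077070236, 0.12897808849811554), 20.11066246032715)
t 7.35 pos [ 0.4807 -0.2003  0.1469] F [-0.34 -0.3   0.61] M [-0.09  0.02 -0.04] op 0.004
x [0.014 1.    0.002] y [ 0.998 -0.014 -0.053] z [-0.053  0.003 -0.999]
q [ 0.2   0.71  0.16  1.92 -0.17  0.57  0.46]
```

```bash

python3 - <<'E'
from h import *
plan([(.44,-.2,.19),(.43,-.15,.29),(.43,0,.32),(.42,.2,.32),(.435,.276,.30)],down(np.radians(110)))
E
```

```text
1 [-0.1, -21.9, -20.8, -0.1, -0.2, -5.5] [0.46, -0.2, 0.169]
2 [0.4, -43.1, -41.9, -0.2, -0.3, -11.1] [0.44, -0.199, 0.191]
3 [13.9, -47.4, -68.6, -0.3, -0.5, -16.6] [0.437, -0.186, 0.218]
4 [27.4, -51.7, -95.3, -0.4, -0.6, -22.2] [0.435, -0.173, 0.245]
5 [40.8, -56.0, -122.1, -0.5, -0.8, -27.7] [0.432, -0.159, 0.272]
6 [59.6, -59.2, -141.9, -0.6, -0.9, -33.2] [0.43, -0.14, 0.292]
7 [89.3, -59.9, -147.8, -0.7, -1.1, -38.8] [0.43, -0.111, 0.298]
8 [119.0, -60.6, -153.6, -0.8, -1.2, -44.3] [0.43, -0.081, 0.304]
9 [148.6, -61.4, -159.4, -0.9, -1.4, -49.8] [0.43, -0.051, 0.31]
10 [178.3, -62.1, -165.3, -0.9, -1.5, -55.4] [0.43, -0.022, 0.316]
11 [208.1, -63.1, -169.5, -1.0, -1.7, -60.9] [0.43, 0.008, 0.32]
12 [238.3, -65.0, -169.3, -1.1, -1.8, -66.5] [0.428, 0.038, 0.32]
13 [268.4, -67.0, -169.1, -1.2, -2.0, -72.0] [0.427, 0.069, 0.32]
14 [298.6, -68.9, -169.0, -1.3, -2.1, -77.5] [0.425, 0.099, 0.32]
15 [328.8, -70.8, -168.8, -1.4, -2.3, -83.1] [0.424, 0.129, 0.32]
16 [359.0, -72.7, -168.6, -1.5, -2.4, -88.6] [0.422, 0.159, 0.32]
17 [389.1, -74.7, -168.4, -1.6, -2.6, -94.2] [0.421, 0.189, 0.32]
18 [418.4, -71.7, -163.6, -1.7, -2.7, -99.7] [0.424, 0.219, 0.315]
19 [447.2, -66.0, -156.3, -1.8, -2.9, -105.2] [0.429, 0.247, 0.308]
20 [476.0, -60.4, -149.0, -1.9, -3.0, -110.8] [0.435, 0.276, 0.3]
```

Call:
send_rows(moves=[0,-0.022,-0.021,0,0,-5,0,-0.043,-0.042,0,0,-11,0.014,-0.047,-0.069,0,0,-16,0.027,-0.052,-0.095,0,0,-22,0.041,-0.056,-0.122,0,0,-27])

```text
clock: 7.77
tool_pos: [0.4331, -0.1586, 0.2731]
eef_rot: [0.526, 0.85, -0.012, -0.022]
contact_force: [1.1, 0.7, -0.3]
opening: 0.008
```

```bash

python3 - <<'E'
from h import *
st();plan([(.43,-.14,.29),(.43,0,.32),(.42,.2,.32),(.435,.276,.30)],down(np.radians(110)))
p=imaging.snapshot('side'); cv2.imwrite('pics/s8.png',cv2.resize(p['image'][150:290,400:560,::-1],None,fx=5,fy=5))
E
```

```text
t 7.77 pos [ 0.4331 -0.1586  0.2731] F [ 1.1   0.74 -0.3 ] M [-0.03 -0.02  0.03] op 0.008
x [-0.445  0.895  0.025] y [ 0.894  0.446 -0.045] z [-0.051  0.003 -0.999]
q [ 0.21  0.44  0.05  1.95 -0.02  0.8   0.73]
1 [22.5, 6.7, -17.6, -0.1, -0.2, -5.6] [0.43, -0.136, 0.291]
2 [48.9, 19.4, -23.8, -0.1, -0.4, -11.1] [0.43, -0.106, 0.297]
3 [75.2, 32.2, -30.0, -0.2, -0.6, -16.7] [0.43, -0.077, 0.303]
4 [101.6, 45.0, -36.2, -0.3, -0.8, -22.3] [0.43, -0.048, 0.31]
5 [127.9, 57.7, -42.4, -0.3, -1.0, -27.8] [0.43, -0.019, 0.316]
6 [154.6, 70.2, -46.2, -0.4, -1.2, -33.4] [0.429, 0.011, 0.32]
7 [182.1, 82.2, -46.1, -0.5, -1.4, -39.0] [0.428, 0.041, 0.32]
8 [209.5, 94.2, -45.9, -0.6, -1.6, -44.5] [0.426, 0.071, 0.32]
9 [236.9, 106.2, -45.8, -0.6, -1.8, -50.1] [0.425, 0.101, 0.32]
10 [264.3, 118.1, -45.6, -0.7, -2.0, -55.7] [0.423, 0.13, 0.32]
11 [291.7, 130.1, -45.5, -0.8, -2.2, -61.2] [0.422, 0.16, 0.32]
12 [319.1, 142.1, -45.3, -0.8, -2.4, -66.8] [0.42, 0.19, 0.32]
13 [343.4, 158.2, -40.4, -0.9, -2.6, -72.4] [0.424, 0.219, 0.315]
14 [366.2, 176.2, -33.1, -1.0, -2.8, -77.9] [0.429, 0.248, 0.307]
15 [388.9, 194.2, -25.9, -1.0, -3.0, -83.5] [0.435, 0.276, 0.3]
```

View pics/s8.png

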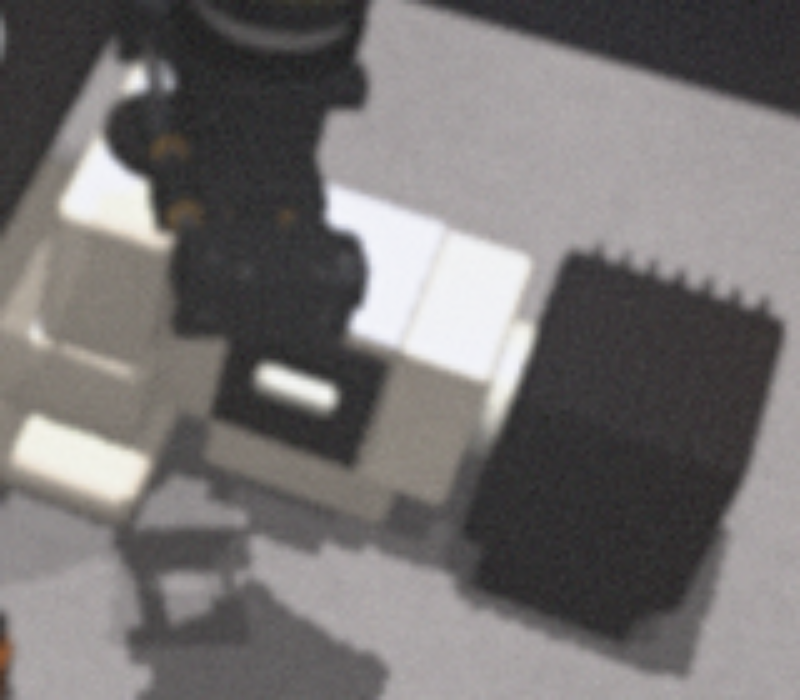

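Call:
send_rows(moves=[0.022,0.007,-0.018,0,0,-5.6,0.049,0.019,-0.024,0,0,-11,0.075,0.032,-0.03,0,-0.6,-17,0.102,0.045,-0.036,0,-0.8,-22,0.128,0.058,-0.042,0,-1,-28], claw=-0.3)

```text
clock: 8.23
tool_pos: [0.433, -0.0136, 0.3207]
eef_rot: [0.299, 0.954, -0.009, -0.012]
contact_force: [-0.2, 0.6, -0.2]
opening: 0.362
```

```bash

python3 - <<'E'
from h import *
st();plan([(.42,.2,.32),(.435,.276,.30)],down(np.radians(110)))
E
```

```text
t 8.23 pos [ 0.433  -0.0136  0.3207] F [-0.23  0.56 -0.15] M [-0.01 -0.05  0.03] op 0.362
x [-0.82   0.571  0.019] y [ 0.571  0.821 -0.024] z [-0.029 -0.009 -1.   ]
q [-0.    0.33 -0.11  1.96  0.05  0.88  0.82]
1 [18.2, 23.1, -0.1, -0.1, -0.2, -5.5] [0.431, 0.016, 0.321]
2 [36.5, 46.1, -0.2, -0.2, -0.3, -11.0] [0.429, 0.045, 0.321]
3 [54.7, 69.2, -0.4, -0.2, -0.5, -16.5] [0.428, 0.074, 0.32]
4 [72.9, 92.3, -0.5, -0.3, -0.7, -21.9] [0.426, 0.104, 0.32]
5 [91.2, 115.3, -0.6, -0.4, -0.8, -27.4] [0.424, 0.133, 0.32]
6 [109.4, 138.4, -0.7, -0.5, -1.0, -32.9] [0.422, 0.162, 0.32]
7 [127.6, 161.5, -0.8, -0.5, -1.2, -38.4] [0.42, 0.192, 0.32]
8 [140.8, 186.8, 4.1, -0.6, -1.3, -43.9] [0.424, 0.22, 0.315]
9 [152.1, 213.1, 11.0, -0.7, -1.5, -49.4] [0.429, 0.248, 0.307]
10 [163.4, 239.3, 18.0, -0.8, -1.6, -54.8] [0.435, 0.276, 0.3]
```

Call:
send_rows(moves=[0.018,0.023,0,0,0,-5.5,0.036,0.046,0,0,0,-11,0.055,0.069,0,-0.2,-0.5,-16.5,0.073,0.092,0,-0.3,-0.7,-22,0.091,0.115,-0.001,-0.4,-0.8,-27.5])

```text
clock: 8.65
tool_pos: [0.425, 0.1355, 0.3208]
eef_rot: [0.062, 0.998, -0.003, -0.006]
contact_force: [-0.1, 0.1, 0.5]
opening: 0.649
```

```bash

python3 - <<'E'
from h import *
st();plan([(.42,.2,.32),(.425,.272,.30)],down(np.radians(110)))
E
```

```text
t 8.65 pos [0.425  0.1355 0.3208] F [-0.06  0.07  0.52] M [-0.05 -0.04 -0.  ] op 0.649
x [-0.992  0.123  0.011] y [ 0.123  0.992 -0.007] z [-0.012 -0.006 -1.   ]
q [-0.22  0.35 -0.27  1.94  0.12  0.88  0.9 ]
1 [5.5, 27.4, 0.2, -0.1, -0.1, -5.4] [0.423, 0.163, 0.32]
2 [11.1, 54.7, 0.4, -0.1, -0.3, -10.8] [0.421, 0.191, 0.32]
3 [13.8, 81.8, 5.4, -0.2, -0.4, -16.2] [0.421, 0.218, 0.315]
4 [15.1, 108.7, 12.7, -0.2, -0.6, -21.6] [0.423, 0.245, 0.307]
5 [16.5, 135.6, 20.0, -0.3, -0.7, -27.1] [0.425, 0.272, 0.3]
```

Call:
send_rows(moves=[0.005,0.027,0,0,0,-5.5,0.011,0.055,0,0,0,-11,0.014,0.082,0.005,0,-0.4,-16,0.015,0.109,0.012,0,-0.6,-22,0.016,0.136,0.02,0,-0.7,-27])

```text
clock: 9.07
tool_pos: [0.4265, 0.2756, 0.3002]
eef_rot: [-0.176, 0.984, -0.001, 0.001]
contact_force: [1.4, -0.2, -0.0]
opening: 0.654
```

```bash

python3 - <<'E'
from h import *
st()
p=imaging.snapshot('wrist'); save(p,'w9.png'); np.savez('pics/w9.npz',**{k:np.array(v) for k,v in p.items()})
for n in ('probe_grip','probe_stand','probe_face'):
  for a in imaging.pinpoint(n,p): 
    uv=np.array(a['point'])*[640,400]; print(n,uv,a['score'],on_z(p,uv,.12 if n=='probe_grip' else 0))
E
```

```text
t 9.07 pos [0.4265 0.2756 0.3002] F [ 1.36 -0.16 -0.01] M [ 0.05 -0.02 -0.02] op 0.654
x [-0.938 -0.346 -0.002] y [-0.346  0.938 -0.002] z [ 0.002 -0.001 -1.   ]
q [-0.41  0.47 -0.4   1.82  0.23  0.9   1.02]
probe_grip [433.728 191.92 ] 0.84 [[0.39412997 0.4002606  0.12      ]]
probe_grip [318.4 197.4] 0.79 [[0.44651741 0.27767455 0.12      ]]
probe_grip [409.792  88.   ] 0.76 [[0.30200668 0.32610414 0.12      ]]
probe_stand [320.576 187.52 ] 0.93 [[0.46501945 0.28597869 0.        ]]
probe_face [359.232   0.   ] 0.69 [[0.20958617 0.24615643 0.        ]]
probe_face [508.096 219.2  ] 0.69 [[0.4092809  0.58977508 0.        ]]
probe_face [159.296  59.48 ] 0.4 [[0.3704627  0.01387221 0.        ]]
```

View pics/w9.png

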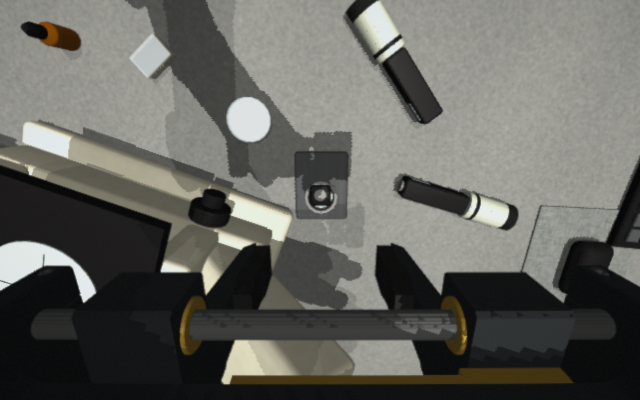

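```bash

python3 - <<'E'
from h import *
p=dict(np.load('pics/w9.npz'))
im=p['image'][140:232,270:372,::-1]
cv2.imwrite('pics/w9c.png',cv2.resize(im,None,fx=6,fy=6,interpolation=cv2.INTER_CUBIC))
o,d=ray(p,[[320,200]]); print('cam',o,d)
X,uv=cloud(p)
for v in range(180,215,3):
    print(v,[round(float(p['depth'][v,u]),3) for u in range(300,342,3)])
m=(uv[:,0]>285)&(uv[:,0]<360)&(uv[:,1]>140)&(uv[:,1]<230)&(abs(X[:,2]-.016)<.004)
print(cv2.minAreaRect(X[m,:2].astype(np.float32)),m.sum(),np.median(X[m,2]))
m=(uv[:,0]>300)&(uv[:,0]<345)&(uv[:,1]>175)&(uv[:,1]<215)
for a,b in ((.06,.1),(.1,.13),(.13,.16),(.16,.2)):
    k=m&(X[:,2]>a)&(X[:,2]<b); print(a,k.sum(),X[k].mean(0) if k.any() else '', np.ptp(X[k],axis=0) if k.any() else '')
E
```

```text
cam [0.35041369 0.24835804 0.45082175] [[ 0.28397534  0.09273842 -0.95445195]]
180 [0.446, 0.445, 0.446, 0.446, 0.445, 0.446, 0.447, 0.446, 0.447, 0.447, 0.448, 0.446, 0.445, 0.446]
183 [0.448, 0.447, 0.447, 0.447, 0.447, 0.38, 0.379, 0.381, 0.38, 0.379, 0.447, 0.448, 0.448, 0.448]
186 [0.45, 0.45, 0.45, 0.381, 0.308, 0.307, 0.306, 0.308, 0.308, 0.309, 0.38, 0.45, 0.449, 0.448]
189 [0.45, 0.449, 0.449, 0.31, 0.307, 0.307, 0.308, 0.306, 0.308, 0.308, 0.391, 0.379, 0.449, 0.45]
192 [0.454, 0.452, 0.381, 0.309, 0.307, 0.306, 0.305, 0.305, 0.304, 0.307, 0.38, 0.379, 0.452, 0.452]
195 [0.454, 0.454, 0.381, 0.309, 0.306, 0.304, 0.305, 0.305, 0.305, 0.307, 0.381, 0.38, 0.382, 0.454]
198 [0.455, 0.454, 0.379, 0.308, 0.307, 0.304, 0.305, 0.304, 0.306, 0.307, 0.38, 0.389, 0.38, 0.454]
201 [0.456, 0.456, 0.38, 0.31, 0.307, 0.307, 0.307, 0.307, 0.307, 0.307, 0.38, 0.38, 0.456, 0.457]
204 [0.457, 0.457, 0.38, 0.381, 0.307, 0.306, 0.307, 0.308, 0.307, 0.308, 0.427, 0.38, 0.46, 0.459]
207 [0.458, 0.461, 0.458, 0.38, 0.391, 0.434, 0.381, 0.381, 0.385, 0.426, 0.379, 0.438, 0.46, 0.458]
210 [0.461, 0.461, 0.46, 0.462, 0.38, 0.382, 0.381, 0.389, 0.379, 0.378, 0.461, 0.461, 0.461, 0.459]
213 [0.463, 0.462, 0.461, 0.463, 0.463, 0.464, 0.381, 0.38, 0.463, 0.461, 0.463, 0.462, 0.463, 0.462]
((0.4626673758029938, 0.27764660120010376), (0.10484777390956879, 0.09384935349225998), 20.2604923248291) 2665 0.015636980079950513
0.06 347 [0.45709312 0.28433018 0.08568465] [0.04370619 0.04097608 0.03365347]
0.1 0  
0.13 426 [0.43325882 0.27425515 0.15642118] [0.02443713 0.0248507  0.00909577]
0.16 4 [0.43398682 0.27526401 0.1601287 ] [0.00572106 0.00325393 0.00020521]
```

View pics/w9c.png

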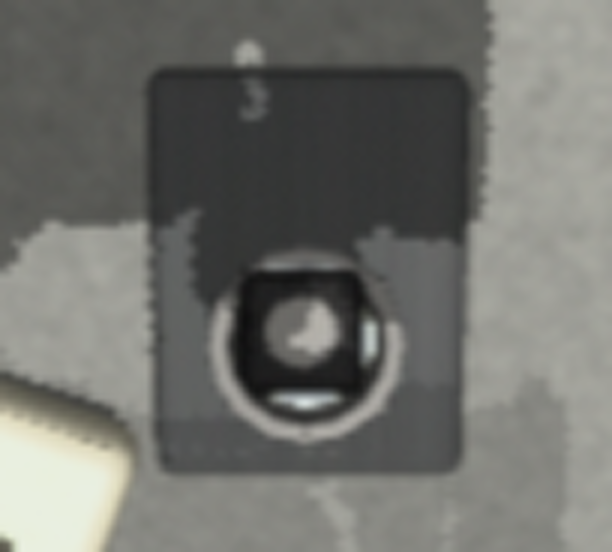

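```bash
cat >> h.py <<'E'
az=np.radians(20.2); LEAN=.30
U=np.array([-np.sin(LEAN)*np.cos(az),-np.sin(LEAN)*np.sin(az),np.cos(LEAN)])
GRIP=np.array([.4433,.2780,.1216])
def leanrot():
    y=np.array([-np.sin(az),np.cos(az),0]); z=-U; return R.from_matrix(np.c_[np.cross(y,z),y,z])
E
python3 - <<'E'
from h import *
st();plan([GRIP+.085*U],leanrot())
E
```

```text
t 9.27 pos [0.426  0.2735 0.2996] F [-0.15 -0.99  0.6 ] M [ 0.02 -0.01  0.03] op 0.651
x [-0.94  -0.341  0.001] y [-0.341  0.94  -0.003] z [-0.    -0.004 -1.   ]
q [-0.4   0.47 -0.4   1.82  0.23  0.9   1.01]
1 [1.4, -0.3, 19.4, -0.0, -3.5, -0.0] [0.425, 0.273, 0.28]
2 [2.9, -0.6, 38.7, -0.1, -6.9, -0.1] [0.423, 0.272, 0.261]
3 [4.3, -0.9, 58.1, -0.1, -10.4, -0.1] [0.422, 0.271, 0.242]
4 [5.7, -1.2, 77.5, -0.2, -13.8, -0.2] [0.421, 0.27, 0.222]
5 [7.2, -1.5, 96.8, -0.2, -17.3, -0.2] [0.42, 0.269, 0.203]
```

Call:
send_rows(moves=[0.001,0,0.019,0,-4,0,0.003,0,0.039,0,-8,0,0.004,-0.001,0.058,0,-12,0,0.006,-0.001,0.077,0,-16,0,0.007,-0.001,0.093,0,-17.2,0])

```text
clock: 9.68
tool_pos: [0.4182, 0.2676, 0.2064]
eef_rot: [-0.17, 0.974, 0.025, 0.147]
contact_force: [0.4, -0.8, -0.7]
opening: 0.649
```

```bash

python3 - <<'E'
from h import *
st();plan([GRIP+.008*U],leanrot())
p=imaging.snapshot('wrist'); save(p,'w10.png')
X,uv=cloud(p)
m=(np.linalg.norm(X-(GRIP+.036*U),axis=1)<.02)&(X[:,2]>.145); print(m.sum(),X[m].mean(0),GRIP+.036*U,uv[m].mean(0))
for n in ('probe_grip',):
  for a in imaging.pinpoint(n,p): 
    uv=np.array(a['point'])*[640,400]; print(n,uv,a['score'],on_z(p,uv,.1216))
print(proj(p,[GRIP,GRIP+.036*U,GRIP-.037*U]))
E
```

```text
t 9.68 pos [0.4182 0.2676 0.2064] F [ 0.42 -0.77 -0.68] M [-0.12  0.27  0.04] op 0.649
x [-0.899 -0.324 -0.295] y [-0.338  0.941 -0.002] z [ 0.278  0.098 -0.956]
q [-0.78  0.5   0.06  2.26  0.68  0.14  0.53]
1 [-0.2, 0.3, 16.2, -0.0, -0.0, -0.1] [0.423, 0.27, 0.191]
2 [-0.4, 0.6, 32.4, -0.1, -0.0, -0.1] [0.427, 0.271, 0.176]
3 [-0.6, 0.8, 48.6, -0.1, -0.0, -0.2] [0.432, 0.273, 0.16]
4 [-0.8, 1.1, 64.9, -0.2, -0.0, -0.3] [0.436, 0.275, 0.145]
5 [-1.0, 1.4, 81.1, -0.2, -0.0, -0.4] [0.441, 0.277, 0.129]
866 [0.43111286 0.27384494 0.15526075] [0.43331563 0.27432647 0.15599211] [324.23903002 220.4630485 ]
probe_grip [467.328 173.   ] 0.93 [[0.373116   0.37268114 0.1216    ]]
probe_grip [322.496 209.92 ] 0.81 [[0.44581221 0.27767256 0.1216    ]]
probe_grip [459.52  30.88] 0.57 [[0.29224863 0.30993651 0.1216    ]]
[[323.85600044 207.78941179]
 [323.83106854 223.49333798]
 [323.87543006 195.5316859 ]]
```

View pics/w10.png

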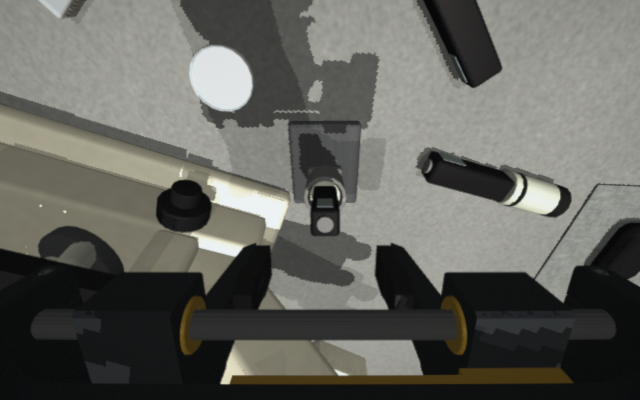

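Call:
send_rows(moves=[0,0,0.016,0,0,0,0,0.001,0.032,0,0,0,-0.001,0.001,0.048,0,0,0,-0.001,0.001,0.058,0,0,0,-0.001,0.001,0.064,0,0,0])

```text
clock: 10.2
tool_pos: [0.4302, 0.2677, 0.157]
eef_rot: [-0.171, 0.976, 0.012, 0.137]
contact_force: [-0.4, -0.8, -0.6]
opening: 0.649
```

```bash

python3 - <<'E'
from h import *
st();plan([GRIP+.008*U],leanrot())
p=imaging.snapshot('wrist'); save(p,'w11.png')
E
```

```text
t 10.2 pos [0.4302 0.2677 0.157 ] F [-0.37 -0.8  -0.6 ] M [-0.01  0.26  0.02] op 0.649
x [-0.904 -0.33  -0.272] y [-0.337  0.941 -0.023] z [ 0.263  0.071 -0.962]
q [-0.74  0.61  0.02  2.25  1.35  0.11 -0.14]
1 [-1.1, 1.2, 6.1, -0.3, -0.3, -0.0] [0.432, 0.27, 0.151]
2 [-2.2, 2.3, 12.1, -0.6, -0.6, -0.0] [0.435, 0.272, 0.146]
3 [-3.3, 3.5, 18.2, -0.8, -0.8, -0.1] [0.437, 0.273, 0.14]
4 [-4.3, 4.7, 24.2, -1.1, -1.1, -0.1] [0.439, 0.275, 0.135]
5 [-5.4, 5.8, 30.3, -1.4, -1.4, -0.1] [0.441, 0.277, 0.129]
```

View pics/w11.png

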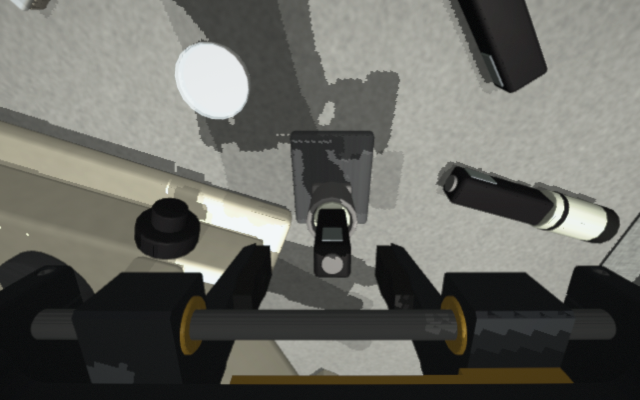

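Call:
send_rows(moves=[-0.001,0.003,0.003,-0.3,0,0,-0.002,0.004,0.006,-0.8,-0.5,0,-0.003,0.005,0.012,-1.2,-1,0,-0.004,0.0055,0.018,-1.4,-1.2,0,-0.004,0.0055,0.022,-1.4,-1.4,0])

```text
clock: 10.67
tool_pos: [0.4411, 0.2755, 0.1372]
eef_rot: [-0.17, 0.974, 0.027, 0.149]
contact_force: [-0.4, 0.9, -0.0]
opening: 0.648
```

```bash

python3 - <<'E'
from h import *
st();plan([GRIP+.008*U],leanrot())
E
```

```text
t 10.67 pos [0.4411 0.2755 0.1372] F [-0.37  0.89 -0.  ] M [-0.03  0.25 -0.02] op 0.648
x [-0.897 -0.324 -0.299] y [-0.34   0.94   0.002] z [ 0.281  0.103 -0.954]
q [-0.59  0.67 -0.19  2.26  1.83  0.24 -0.61]
1 [0.4, 0.3, 1.6, -0.0, 0.0, -0.1] [0.441, 0.276, 0.136]
2 [0.7, 0.6, 3.1, -0.0, 0.1, -0.1] [0.441, 0.276, 0.134]
3 [1.1, 0.9, 4.7, -0.0, 0.1, -0.2] [0.441, 0.277, 0.132]
4 [1.5, 1.2, 6.2, -0.0, 0.2, -0.3] [0.441, 0.277, 0.131]
5 [1.8, 1.6, 7.8, -0.0, 0.2, -0.3] [0.441, 0.277, 0.129]
```

Past the singular spot; finish the approach and close.

Call:
send_rows(moves=[0.0005,0.0005,0.003,0,0,0,0.001,0.001,0.006,0,0,0,0.002,0.0015,0.008,0,0.2,-0.3,0.002,0.0015,0.008,0,0.2,-0.3,0.002,0.0015,0.008,0,0.2,-0.3])

```text
clock: 11.08
tool_pos: [0.4413, 0.2772, 0.1292]
eef_rot: [-0.173, 0.973, 0.026, 0.148]
contact_force: [-0.7, -0.7, -0.0]
opening: 0.652
```

```bash

python3 - <<'E'
from h import *
st();plan([GRIP+.008*U],leanrot())
p=imaging.snapshot('wrist'); save(p,'w12.png')
E
```

```text
t 11.08 pos [0.4413 0.2772 0.1292] F [-0.68 -0.68 -0.03] M [-0.08  0.3   0.03] op 0.652
x [-0.897 -0.329 -0.297] y [-0.344  0.939 -0.   ] z [ 0.279  0.102 -0.955]
q [-0.58  0.69 -0.21  2.26  1.86  0.25 -0.64]
1 [0.0, 0.0, -0.0, -0.0, 0.0, -0.0] [0.441, 0.277, 0.129]
2 [0.1, 0.0, -0.0, -0.0, 0.0, -0.0] [0.441, 0.277, 0.129]
3 [0.1, 0.0, -0.1, -0.0, 0.0, -0.0] [0.441, 0.277, 0.129]
4 [0.1, 0.0, -0.1, -0.0, 0.1, -0.0] [0.441, 0.277, 0.129]
5 [0.2, 0.0, -0.1, -0.0, 0.1, -0.0] [0.441, 0.277, 0.129]
```

View pics/w12.png

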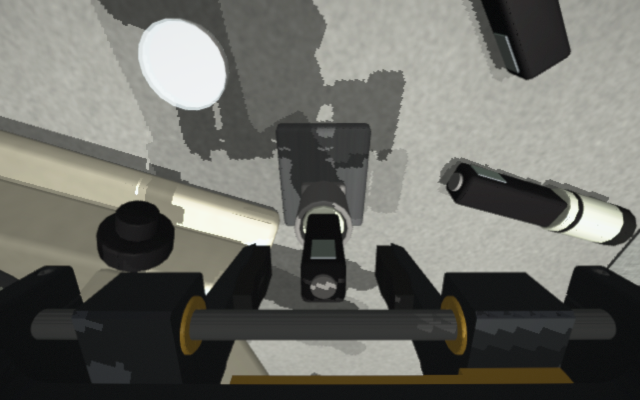

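Call:
send_rows(moves=[0,0,0,0,0,0,0,0,0,0,0,0,0,0,0,0,0,0,0,0,0,0,0,0,0,0,0,0,0,0], claw=1, grip_force=25)

```text
clock: 11.55
tool_pos: [0.4411, 0.2772, 0.1292]
eef_rot: [-0.173, 0.973, 0.026, 0.148]
contact_force: [-0.5, -0.2, -0.2]
opening: 0.296
```

Call:
send_rows(moves=[0,0,0,0,0,0,0,0,0,0,0,0,0,0,0,0,0,0,0,0,-0.002,0,0,0,0,0,-0.004,0,0,0])

```text
clock: 11.97
tool_pos: [0.44, 0.2768, 0.133]
eef_rot: [-0.173, 0.973, 0.026, 0.148]
contact_force: [0.3, 1.1, -1.8]
opening: 0.25
```

```bash

python3 - <<'E'
from h import *
s=st();plan([s['tool_pos']+.075*U],leanrot(),step=15)
E
```

```text
t 11.97 pos [0.44   0.2768 0.133 ] F [ 0.33  1.11 -1.83] M [-0.06  0.27 -0.  ] op 0.25
x [-0.897 -0.329 -0.296] y [-0.345  0.939 -0.   ] z [ 0.278  0.102 -0.955]
q [-0.59  0.68 -0.2   2.26  1.84  0.24 -0.62]
1 [-0.0, -0.0, -15.0, -0.0, 0.0, -0.0] [0.436, 0.275, 0.147]
2 [-0.0, -0.0, -30.0, -0.0, 0.0, -0.0] [0.432, 0.274, 0.162]
3 [-0.0, -0.0, -45.0, -0.0, 0.0, -0.0] [0.428, 0.272, 0.176]
4 [-0.1, -0.0, -60.0, -0.0, 0.0, -0.0] [0.423, 0.271, 0.19]
5 [-0.1, -0.0, -75.0, -0.0, 0.1, -0.0] [0.419, 0.269, 0.205]
```

Call:
send_rows(moves=[0,0,-0.004,0,0,0,0,0,-0.008,0,0,0,0,0,-0.012,0,0,0,0,0,-0.015,0,0,0,0,0,-0.018,0,0,0])

```text
clock: 12.38
tool_pos: [0.4348, 0.275, 0.1508]
eef_rot: [-0.173, 0.973, 0.026, 0.148]
contact_force: [0.6, -0.3, -2.3]
opening: 0.247
```

```bash

python3 - <<'E'
from h import *
s=st();plan([GRIP+.03*U],leanrot(),step=15)
E
```

```text
t 12.38 pos [0.4348 0.275  0.1508] F [ 0.62 -0.3  -2.26] M [-0.06  0.32 -0.02] op 0.247
x [-0.896 -0.329 -0.297] y [-0.345  0.939 -0.   ] z [ 0.279  0.102 -0.955]
q [-0.66  0.63 -0.1   2.26  1.75  0.17 -0.54]
1 [0.0, -0.0, 0.1, -0.0, 0.0, -0.0] [0.435, 0.275, 0.151]
2 [0.0, -0.0, 0.2, -0.0, 0.0, -0.0] [0.435, 0.275, 0.151]
3 [0.0, -0.1, 0.3, -0.0, 0.0, -0.0] [0.435, 0.275, 0.15]
4 [0.0, -0.1, 0.4, -0.0, 0.1, -0.0] [0.435, 0.275, 0.15]
5 [0.0, -0.1, 0.5, -0.0, 0.1, -0.0] [0.435, 0.275, 0.15]
```

Call:
send_rows(moves=[0,0,-0.003,0,0,0,0,0,-0.006,0,0,0,0,0,-0.009,0,0,0,0,0,-0.012,0,0,0,0,0,-0.015,0,0,0])

```text
clock: 12.8
tool_pos: [0.4305, 0.2735, 0.1654]
eef_rot: [-0.173, 0.973, 0.026, 0.148]
contact_force: [0.5, -0.9, -1.2]
opening: 0.25
```

```bash

python3 - <<'E'
from h import *
s=st();plan([GRIP+.06*U],leanrot(),step=15)
E
```

```text
t 12.8 pos [0.4305 0.2735 0.1654] F [ 0.52 -0.91 -1.21] M [-0.03  0.32 -0.02] op 0.25
x [-0.896 -0.329 -0.297] y [-0.345  0.939 -0.   ] z [ 0.279  0.102 -0.955]
q [-0.74  0.6   0.02  2.27  1.6   0.1  -0.39]
1 [-0.0, -0.0, -2.8, -0.0, 0.0, -0.0] [0.43, 0.273, 0.168]
2 [-0.0, -0.1, -5.7, -0.0, 0.0, -0.0] [0.429, 0.273, 0.171]
3 [-0.0, -0.1, -8.5, -0.0, 0.0, -0.0] [0.428, 0.273, 0.174]
4 [-0.0, -0.2, -11.3, -0.0, 0.1, -0.0] [0.427, 0.272, 0.176]
5 [-0.0, -0.2, -14.2, -0.0, 0.1, -0.0] [0.427, 0.272, 0.179]
```

Call:
send_rows(moves=[0,0,-0.003,0,0,0,0,0,-0.006,0,0,0,0,0,-0.009,0,0,0,0,0,-0.012,0,0,0,0,0,-0.015,0,0,0])

```text
clock: 13.22
tool_pos: [0.4261, 0.2721, 0.18]
eef_rot: [-0.173, 0.973, 0.026, 0.148]
contact_force: [0.4, 0.3, -1.1]
opening: 0.251
```

```bash

python3 - <<'E'
from h import *
s=st();plan([GRIP+.085*U],leanrot(),step=15)
E
```

```text
t 13.22 pos [0.4261 0.2721 0.18  ] F [ 0.42  0.29 -1.11] M [-0.07  0.32 -0.01] op 0.251
x [-0.896 -0.33  -0.297] y [-0.345  0.938 -0.   ] z [ 0.279  0.102 -0.955]
q [-0.72  0.56 -0.02  2.26  1.28  0.13 -0.07]
1 [-0.0, -0.1, -4.8, -0.0, 0.0, 0.0] [0.425, 0.272, 0.185]
2 [-0.1, -0.1, -9.5, -0.0, 0.0, 0.0] [0.424, 0.271, 0.189]
3 [-0.1, -0.2, -14.3, -0.0, 0.1, 0.0] [0.422, 0.27, 0.194]
4 [-0.1, -0.3, -19.1, -0.0, 0.1, 0.0] [0.421, 0.27, 0.198]
5 [-0.2, -0.4, -23.8, -0.0, 0.1, 0.0] [0.42, 0.269, 0.203]
```

Clean. Drawn ~53 mm; continue out.

Call:
send_rows(moves=[0,0,-0.005,0,0,0,0,0,-0.01,0,0,0,0,0,-0.015,0,0,0,0,0,-0.021,0,0,0,0,0,-0.027,0,0,0])

```text
clock: 13.63
tool_pos: [0.4181, 0.269, 0.206]
eef_rot: [-0.173, 0.973, 0.026, 0.148]
contact_force: [0.7, -0.5, -1.3]
opening: 0.252
```

```bash

python3 - <<'E'
from h import *
s=st();plan([GRIP+.12*U],leanrot(),step=15)
p=imaging.snapshot('side'); cv2.imwrite('pics/s13.png',cv2.resize(p['image'][120:260,200:360,::-1],None,fx=5,fy=5))
E
```

```text
t 13.63 pos [0.4181 0.269  0.206 ] F [ 0.73 -0.55 -1.27] M [-0.09  0.36  0.01] op 0.252
x [-0.896 -0.33  -0.296] y [-0.345  0.938 -0.   ] z [ 0.278  0.102 -0.955]
q [-0.6   0.5  -0.2   2.25  1.08  0.25  0.12]
1 [-0.1, -0.1, -6.3, -0.0, 0.0, 0.0] [0.416, 0.268, 0.212]
2 [-0.2, -0.1, -12.6, -0.0, 0.0, 0.0] [0.415, 0.268, 0.218]
3 [-0.4, -0.2, -18.9, -0.0, 0.0, 0.0] [0.413, 0.267, 0.224]
4 [-0.5, -0.2, -25.2, -0.0, 0.0, 0.0] [0.412, 0.266, 0.23]
5 [-0.6, -0.3, -31.4, -0.0, 0.1, 0.0] [0.41, 0.266, 0.236]
```

View pics/s13.png

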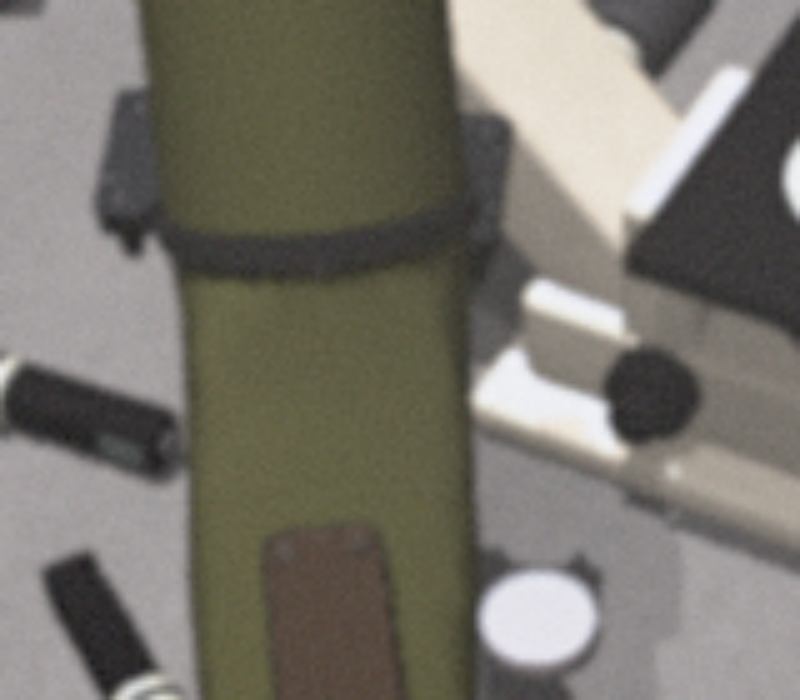

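```bash

python3 - <<'E'
from h import *
s=st();plan([(.415,.255,.37)],down(np.radians(95)))
E
```

```text
t 13.68 pos [0.4182 0.2691 0.2069] F [-0.21 -1.21 -0.92] M [-0.12  0.39  0.03] op 0.245
x [-0.896 -0.33  -0.298] y [-0.345  0.938  0.   ] z [ 0.279  0.103 -0.955]
q [-0.6   0.5  -0.21  2.25  1.07  0.25  0.12]
1 [-8.2, -2.4, -31.6, 0.5, 3.4, 3.0] [0.418, 0.266, 0.24]
2 [-16.4, -4.8, -63.2, 0.9, 6.9, 6.0] [0.417, 0.263, 0.272]
3 [-24.6, -7.3, -94.8, 1.4, 10.3, 9.0] [0.416, 0.261, 0.305]
4 [-32.8, -9.7, -126.5, 1.8, 13.8, 12.1] [0.416, 0.258, 0.337]
5 [-41.0, -12.1, -158.1, 2.3, 17.2, 15.1] [0.415, 0.255, 0.37]
```

Call:
send_rows(moves=[-0.008,-0.002,-0.032,0,2,1,-0.016,-0.005,-0.063,0.5,6,4,-0.025,-0.007,-0.095,1,10,8,-0.033,-0.01,-0.126,2,14,12,-0.041,-0.012,-0.158,2.3,17.2,15])

```text
clock: 14.1
tool_pos: [0.4149, 0.2555, 0.3574]
eef_rot: [-0.046, 0.999, 0.0, 0.001]
contact_force: [2.0, 0.3, -3.2]
opening: 0.246
```

```bash

python3 - <<'E'
from h import *
s=st();plan([(.43,.15,.375),(.607,.044,.36)],down(np.radians(10)))
E
```

```text
t 14.1 pos [0.4149 0.2555 0.3574] F [ 2.03  0.33 -3.16] M [ 0.01 -0.19  0.01] op 0.246
x [-0.996 -0.092 -0.002] y [-0.092  0.996  0.001] z [ 0.002  0.001 -1.   ]
q [-0.2   0.41 -0.66  1.77  0.28  1.06  0.7 ]
1 [-1.0, -20.7, -3.4, 0.0, 0.0, 5.7] [0.418, 0.235, 0.361]
2 [-2.1, -41.4, -6.9, 0.0, 0.0, 11.4] [0.421, 0.215, 0.364]
3 [-3.1, -62.1, -10.3, 0.0, 0.0, 17.1] [0.424, 0.194, 0.368]
4 [-4.1, -82.7, -13.8, 0.0, 0.0, 22.7] [0.427, 0.174, 0.371]
5 [-5.1, -103.4, -17.2, 0.0, 0.0, 28.4] [0.43, 0.153, 0.374]
6 [-19.7, -117.0, -16.4, 0.0, 0.0, 34.1] [0.445, 0.141, 0.374]
7 [-36.6, -129.4, -14.8, 0.0, 0.0, 39.8] [0.463, 0.13, 0.372]
8 [-53.5, -141.8, -13.3, 0.1, 0.0, 45.5] [0.481, 0.119, 0.371]
9 [-70.4, -154.2, -11.7, 0.1, 0.0, 51.2] [0.499, 0.109, 0.369]
10 [-87.3, -166.5, -10.2, 0.1, 0.0, 56.9] [0.517, 0.098, 0.368]
11 [-104.1, -178.9, -8.6, 0.1, 0.0, 62.6] [0.535, 0.087, 0.366]
12 [-121.0, -191.3, -7.1, 0.1, 0.1, 68.2] [0.553, 0.076, 0.365]
13 [-137.9, -203.7, -5.5, 0.1, 0.1, 73.9] [0.571, 0.066, 0.363]
14 [-154.8, -216.0, -4.0, 0.1, 0.1, 79.6] [0.589, 0.055, 0.362]
15 [-171.7, -228.4, -2.4, 0.1, 0.1, 85.3] [0.607, 0.044, 0.36]
```

Call:
send_rows(moves=[-0.001,-0.021,-0.003,0,0,5.7,-0.002,-0.041,-0.007,0,0,11.4,-0.003,-0.062,-0.01,0,0,17,-0.004,-0.083,-0.014,0,0,22.7,-0.005,-0.103,-0.017,0,0,28.4])

```text
clock: 14.52
tool_pos: [0.4293, 0.1519, 0.3742]
eef_rot: [0.203, 0.979, 0.0, 0.001]
contact_force: [0.1, 0.1, -1.9]
opening: 0.245
```

```bash

python3 - <<'E'
from h import *
s=st();plan([(.607,.044,.36)],down(np.radians(10)))
for c in ['scene','side','wrist']:
    p=imaging.snapshot(c); save(p,c+'14.png')
    np.savez('pics/'+c+'14.npz',**{k:np.array(v) for k,v in p.items()})
    for n in ['probe_grip','probe_face','stage_opening']:
        print(c,n,[(np.round(np.array(a['point'])*[640,400],1).tolist(),round(a['score'],2)) for a in imaging.pinpoint(n,p)[:4]])
    print(np.round(proj(p,[s['tool_pos']-[0,0,.008],s['tool_pos']-[0,0,.1]]),1).tolist())
E
```

```text
t 14.52 pos [0.4293 0.1519 0.3742] F [ 0.1   0.11 -1.93] M [ 0.01  0.01 -0.02] op 0.245
x [-0.918  0.397 -0.002] y [0.397 0.918 0.001] z [ 0.002  0.    -1.   ]
q [-0.06  0.32 -0.52  1.82  0.18  1.05  0.5 ]
1 [-20.6, -2.8, 1.4, 0.0, 0.0, 5.7] [0.447, 0.141, 0.373]
2 [-41.2, -5.7, 2.9, 0.0, 0.0, 11.3] [0.465, 0.13, 0.371]
3 [-61.8, -8.5, 4.3, 0.0, 0.0, 17.0] [0.483, 0.12, 0.37]
4 [-82.4, -11.4, 5.8, 0.0, 0.0, 22.6] [0.5, 0.109, 0.368]
5 [-102.9, -14.2, 7.2, 0.0, 0.0, 28.3] [0.518, 0.098, 0.367]
6 [-123.5, -17.1, 8.7, 0.1, 0.0, 34.0] [0.536, 0.087, 0.366]
7 [-144.1, -19.9, 10.1, 0.1, 0.0, 39.6] [0.554, 0.076, 0.364]
8 [-164.7, -22.8, 11.6, 0.1, 0.1, 45.3] [0.571, 0.066, 0.363]
9 [-185.3, -25.6, 13.0, 0.1, 0.1, 50.9] [0.589, 0.055, 0.361]
10 [-205.9, -28.5, 14.5, 0.1, 0.1, 56.6] [0.607, 0.044, 0.36]
scene probe_grip [([323.6, 158.0], 0.86), ([338.8, 157.0], 0.8), ([380.3, 160.4], 0.75), ([257.6, 305.3], 0.17)]
scene probe_face [([325.5, 176.3], 0.79), ([300.5, 164.1], 0.71), ([406.4, 144.3], 0.71)]
scene stage_opening [([337.0, 251.5], 0.64)]
[[322.3, 159.7], [322.3, 177.6]]
side probe_grip [([219.1, 247.0], 0.95), ([215.9, 202.4], 0.6)]
side probe_face [([181.7, 189.0], 0.71), ([241.1, 279.8], 0.64)]
side stage_opening [([379.4, 151.5], 0.59)]
[[308.8, 137.4], [309.8, 167.5]]
wrist probe_grip [([406.7, 18.7], 0.87), ([491.5, 71.6], 0.81), ([322.8, 253.4], 0.76)]
wrist probe_face [([570.1, 35.7], 0.73), ([322.0, 205.3], 0.59), ([315.2, 141.8], 0.18)]
wrist stage_opening [([298.7, 335.8], 0.92)]
[[319.2, 252.8], [320.2, 204.4]]
```

View pics/side14.png

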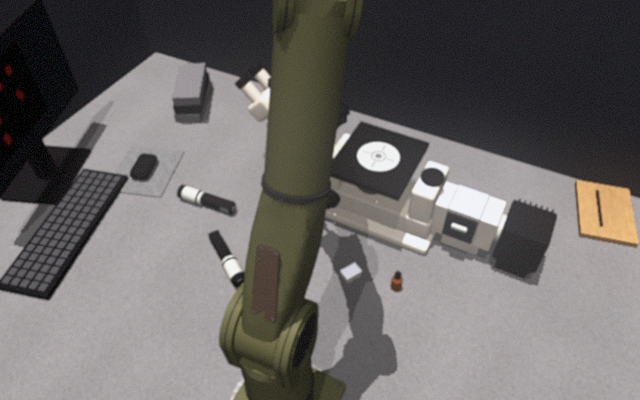

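View pics/wrist14.png

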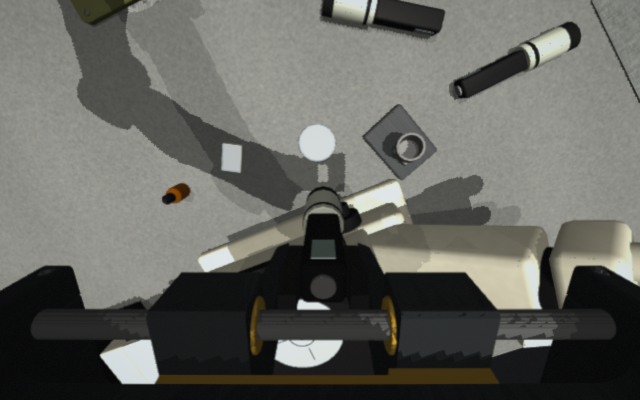

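Call:
send_rows(moves=[-0.021,-0.003,0.001,0,0,5.7,-0.041,-0.006,0.003,0,0,11.4,-0.062,-0.008,0.004,0,0,17,-0.082,-0.011,0.006,0,0,22.7,-0.103,-0.014,0.007,0,0,28.4])

```text
clock: 15.53
tool_pos: [0.5192, 0.1004, 0.367]
eef_rot: [0.436, 0.9, 0.001, 0.0]
contact_force: [0.1, -0.2, -1.3]
opening: 0.251
```

```bash

python3 - <<'E'
from h import *
s=st();plan([(.607,.044,.355)],down(np.radians(10)))
E
```

```text
t 15.53 pos [0.5192 0.1004 0.367 ] F [ 0.11 -0.17 -1.28] M [-0.04 -0.    0.  ] op 0.251
x [-0.62   0.784  0.   ] y [0.784 0.62  0.001] z [ 0.001  0.001 -1.   ]
q [-0.04  0.43 -0.37  1.65  0.17  1.09  0.22]
1 [-19.8, 6.8, 2.4, 0.0, -0.0, 5.7] [0.537, 0.089, 0.365]
2 [-39.5, 13.5, 4.8, 0.0, -0.0, 11.3] [0.554, 0.078, 0.362]
3 [-59.3, 20.3, 7.2, 0.0, -0.0, 17.0] [0.572, 0.067, 0.36]
4 [-79.0, 27.1, 9.6, 0.1, -0.0, 22.7] [0.589, 0.055, 0.357]
5 [-98.8, 33.9, 12.0, 0.1, -0.0, 28.3] [0.607, 0.044, 0.355]
```

Call:
send_rows(moves=[-0.02,0.007,0.002,0,0,5.7,-0.039,0.014,0.005,0,0,11.4,-0.059,0.02,0.007,0,0,17,-0.079,0.027,0.01,0,0,22.7,-0.099,0.034,0.02,0,0,28.4])

```text
clock: 15.95
tool_pos: [0.6089, 0.0438, 0.3479]
eef_rot: [0.645, 0.764, 0.002, 0.001]
contact_force: [1.5, -0.7, -0.9]
opening: 0.252
```

```bash

python3 - <<'E'
from h import *
s=st();plan([(.607,.044,.325)],down(np.radians(10)))
for c in ['scene','side','wrist']:
    p=imaging.snapshot(c); save(p,c+'15.png')
    np.savez('pics/'+c+'15.npz',**{k:np.array(v) for k,v in p.items()})
    for n in ['probe_grip','probe_face','stage_opening']:
        print(c,n,[(np.round(np.array(a['point'])*[640,400],1).tolist(),round(a['score'],2)) for a in imaging.pinpoint(n,p)[:4]])
    print(np.round(proj(p,[s['tool_pos']-[0,0,.008],s['tool_pos']-[0,0,.1],[.607,.044,.205]]),1).tolist())
E
```

```text
t 15.95 pos [0.6089 0.0438 0.3479] F [ 1.48 -0.72 -0.86] M [-0.05 -0.01 -0.  ] op 0.252
x [-0.168  0.986  0.001] y [0.986 0.168 0.004] z [ 0.004  0.001 -1.   ]
q [-0.03  0.56 -0.21  1.45  0.12  1.14 -0.09]
1 [0.1, -0.4, 4.6, 0.0, -0.0, -0.1] [0.609, 0.044, 0.343]
2 [0.2, -0.8, 9.1, 0.1, -0.0, -0.1] [0.608, 0.044, 0.339]
3 [0.3, -1.1, 13.7, 0.1, -0.0, -0.2] [0.608, 0.044, 0.334]
4 [0.4, -1.5, 18.3, 0.2, -0.0, -0.2] [0.607, 0.044, 0.33]
5 [0.5, -1.9, 22.9, 0.2, -0.0, -0.3] [0.607, 0.044, 0.325]
scene probe_grip [([381.2, 161.9], 0.68), ([340.8, 233.1], 0.58), ([253.1, 258.6], 0.22)]
scene probe_face [([400.8, 143.7], 0.86), ([338.3, 246.8], 0.68), ([301.9, 166.1], 0.56), ([257.8, 304.1], 0.31)]
scene stage_opening [([334.7, 251.7], 0.69)]
[[338.4, 232.5], [337.5, 247.0], [336.6, 252.7]]
side probe_grip [([384.3, 113.3], 0.92), ([217.9, 202.9], 0.9), ([218.6, 248.5], 0.55)]
side probe_face [([379.1, 140.2], 0.89), ([182.6, 187.9], 0.84), ([241.1, 281.9], 0.7)]
side stage_opening [([378.3, 158.7], 0.97)]
[[384.1, 114.7], [381.1, 143.7], [379.5, 156.6]]
wrist probe_grip [([321.2, 249.8], 0.86)]
wrist probe_face [([324.2, 204.8], 0.87)]
wrist stage_opening [([324.2, 185.4], 0.63)]
[[327.3, 252.7], [325.6, 204.5], [323.4, 191.0]]
```

View pics/side15.png

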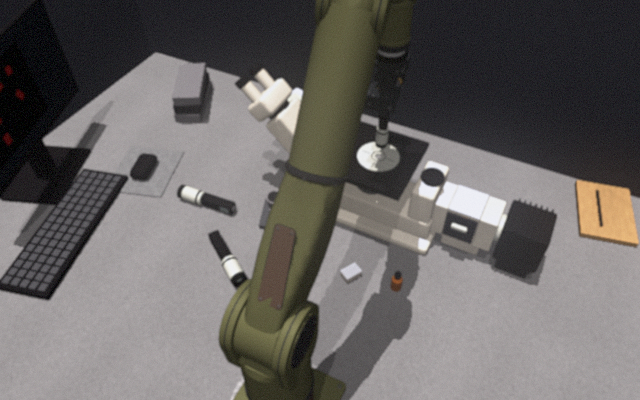

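View pics/wrist15.png

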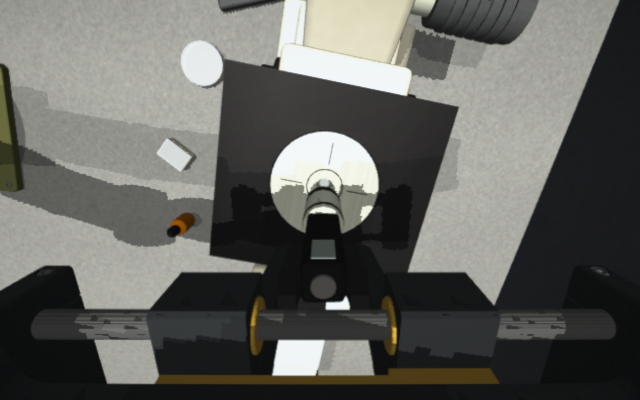

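View pics/scene15.png

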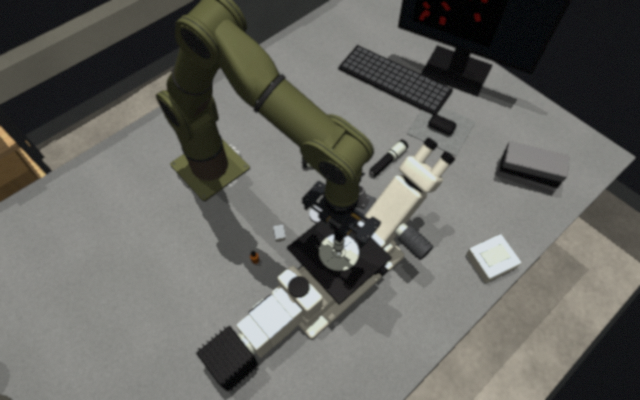

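```bash

python3 - <<'E'
from h import *
from scipy.optimize import least_squares
def disc(p,thr,c0=(.607,.044)):
    g=cv2.cvtColor(p['image'],cv2.COLOR_RGB2GRAY).astype(float)
    pts=[]
    # sample along radial rays in world plane, subpixel edge where gray drops
    rr=np.arange(.045,.066,.0003)
    for th in np.radians(np.arange(0,360,4)):
        W=np.c_[c0[0]+rr*np.cos(th),c0[1]+rr*np.sin(th),np.full(len(rr),.205)]
        uv=proj(p,W).astype(np.float32)
        v=cv2.remap(g.astype(np.float32),uv[:,0].reshape(-1,1),uv[:,1].reshape(-1,1),cv2.INTER_LINEAR).ravel()
        hi,lo=v[:10].mean(),v[-10:].mean()
        if hi-lo<60 or lo>100: continue
        i=np.nonzero(v<(hi+lo)/2)[0]
        pts.append(W[i[0],:2])
    pts=np.array(pts)
    f=least_squares(lambda x:np.hypot(*(pts-x[:2]).T)-x[2],[*c0,.055],loss='soft_l1',f_scale=.001)
    return f.x,len(pts),np.sqrt(np.mean(f.fun**2))
for n in ('scene0','side0','wrist15','side15','scene15'):
    print(n,disc(dict(np.load(f'pics/{n}.npz')),0))
p=dict(np.load('pics/wrist15.npz'))
cv2.imwrite('pics/w15c.png',cv2.resize(p['image'][120:260,250:400,::-1],None,fx=5,fy=5,interpolation=cv2.INTER_CUBIC))
p=dict(np.load('pics/side15.npz'))
cv2.imwrite('pics/s15c.png',cv2.resize(p['image'][70:190,320:440,::-1],None,fx=6,fy=6,interpolation=cv2.INTER_CUBIC))
E
```

```text
scene0 (array([0.60762086, 0.04978411, 0.0559189 ]), 90, np.float64(0.00025685724675855357))
side0 (array([0.60826088, 0.04853639, 0.05641735]), 90, np.float64(0.0003965527242216142))
wrist15 (array([0.60679165, 0.04891489, 0.05503979]), 78, np.float64(0.00015355833427635023))
side15 (array([0.60803077, 0.04876283, 0.05628039]), 81, np.float64(0.000810222288972009))
scene15 (array([0.60775544, 0.04959543, 0.05619519]), 82, np.float64(0.0005713596336661631))
```

View pics/w15c.png

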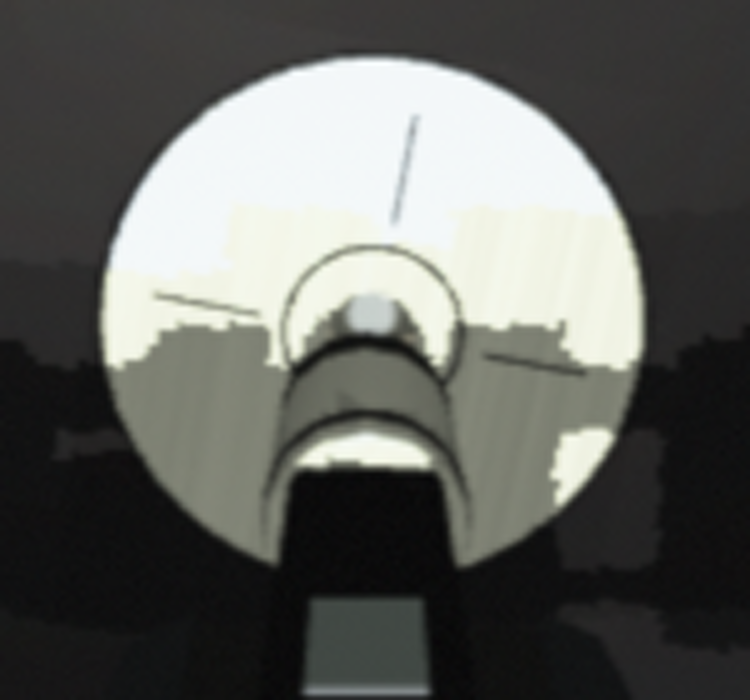

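View pics/s15c.png

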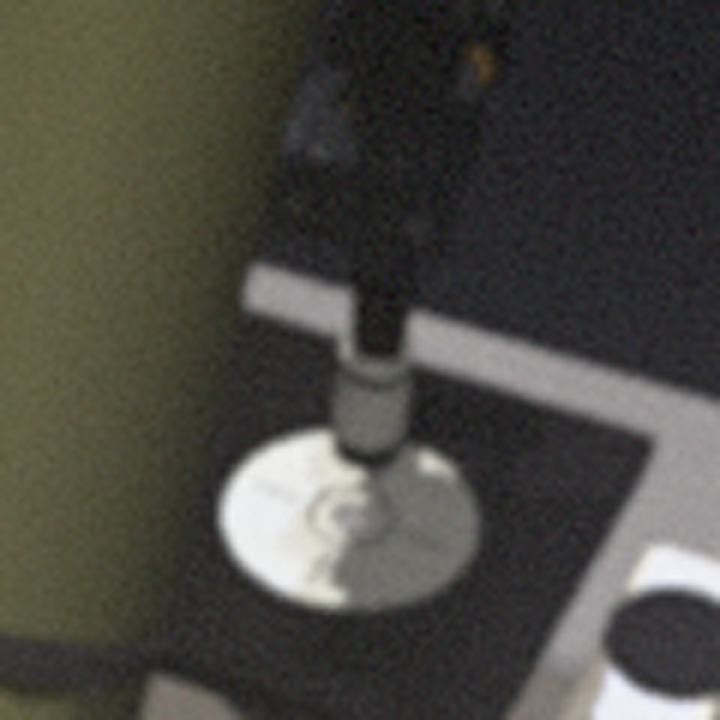

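```bash
cat > ring.py <<'E'
from h import *
from scipy.optimize import least_squares
def ring(p,c0,r0=.0185,w=.005,ang=range(0,360,5),depth=15):
    g=cv2.cvtColor(p['image'],cv2.COLOR_RGB2GRAY).astype(np.float32)
    pts=[]; rr=np.arange(r0-w,r0+w,.0002)
    for th in np.radians(list(ang)):
        W=np.c_[c0[0]+rr*np.cos(th),c0[1]+rr*np.sin(th),np.full(len(rr),.205)]
        uv=proj(p,W).astype(np.float32)
        v=cv2.remap(g,uv[:,0].reshape(-1,1),uv[:,1].reshape(-1,1),cv2.INTER_CUBIC).ravel()
        i=v.argmin()
        if 3<i<len(v)-4 and min(v[0],v[-1])-v[i]>depth: pts.append(W[i,:2])
    pts=np.array(pts)
    f=least_squares(lambda x:np.hypot(*(pts-x[:2]).T)-r0,c0,loss='soft_l1',f_scale=.0005)
    return f.x,len(pts),np.sqrt(np.mean(f.fun**2))
E
python3 - <<'E'
from ring import *
for n in ('wrist15','scene0','side0'):
    p=dict(np.load(f'pics/{n}.npz'))
    c=np.array([.607,.049])
    for _ in range(3):
        a=ring(p,c,depth=10 if n=='wrist15' else 4); c=a[0]
    print(n,a)
p=dict(np.load('pics/wrist15.npz')); im=cv2.resize(p['image'][120:260,250:400,::-1],None,fx=5,fy=5,interpolation=cv2.INTER_CUBIC)
th=np.linspace(0,2*np.pi,90)
for rr in (.055,.0185,.009):
    uv=proj(p,np.c_[.6068+rr*np.cos(th),.0489+rr*np.sin(th),0*th+.205])
    for u,v in uv: cv2.circle(im,(int((u-250+.5)*5),int((v-120+.5)*5)),1,(0,0,255),-1)
cv2.imwrite('pics/w15o.png',im)
p=dict(np.load('pics/scene0.npz')); im=cv2.resize(p['image'][210:300,290:390,::-1],None,fx=7,fy=7,interpolation=cv2.INTER_CUBIC)
for rr in (.055,.0185,.009):
    uv=proj(p,np.c_[.6076+rr*np.cos(th),.0498+rr*np.sin(th),0*th+.205])
    for u,v in uv: cv2.circle(im,(int((u-290+.5)*7),int((v-210+.5)*7)),1,(0,0,255),-1)
cv2.imwrite('pics/sc0o.png',im)
E
```

```text
wrist15 (array([0.60671571, 0.04840993]), 58, np.float64(0.0010581402711852758))
scene0 (array([0.60766971, 0.05083381]), 71, np.float64(0.0009056033896880115))
side0 (array([0.60911748, 0.04877414]), 64, np.float64(0.0007355995002600041))
```

View pics/w15o.png

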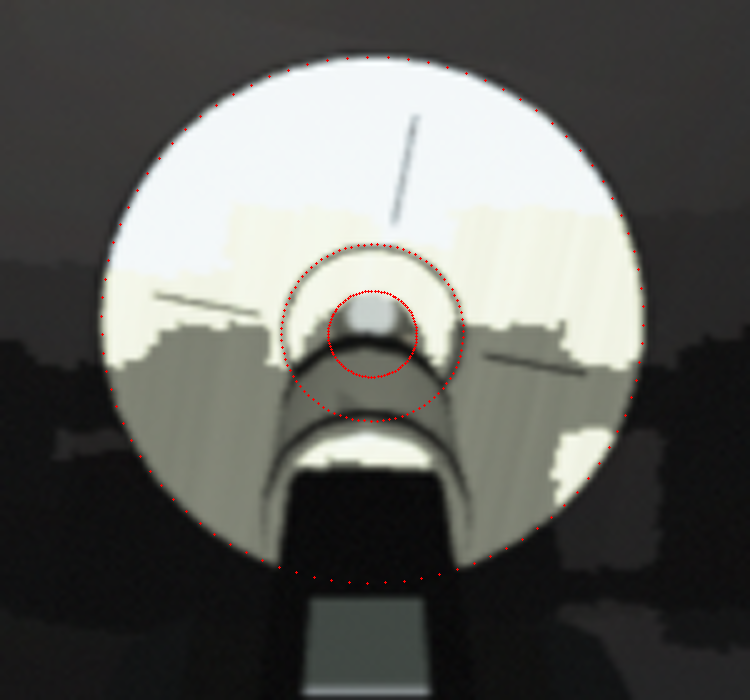

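View pics/sc0o.png

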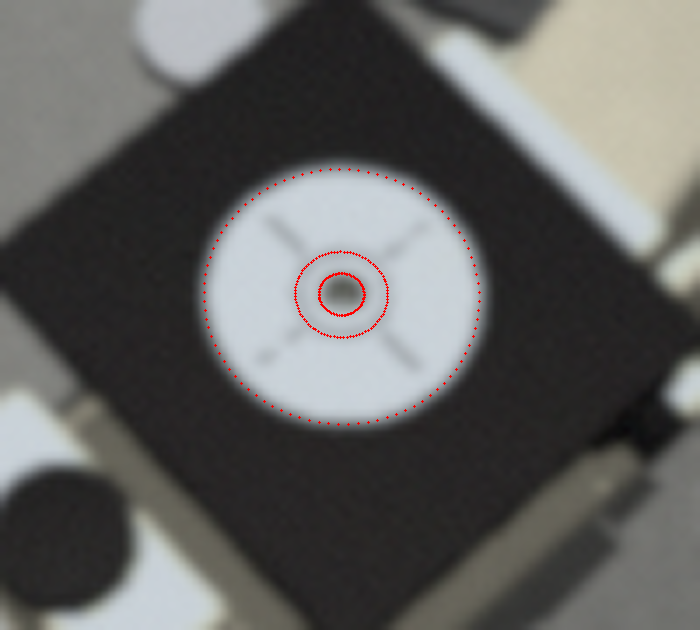

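```bash
cat > ov.py <<'E'
from h import *
def overlay(n,s_pos,Rm,out,box,k,off=(0,0,0),ds=(.100,)):
    p=dict(np.load(f'pics/{n}.npz')); u0,u1,v0,v1=box
    im=cv2.resize(p['image'][v0:v1,u0:u1,::-1],None,fx=k,fy=k,interpolation=cv2.INTER_CUBIC)
    th=np.linspace(0,2*np.pi,80)
    for d,rad,c in ds:
        C=s_pos+Rm@np.array([off[0],off[1],d])
        W=C+rad*(np.cos(th)[:,None]*Rm[:,0]+np.sin(th)[:,None]*Rm[:,1])
        for u,v in proj(p,W): cv2.circle(im,(int((u-u0+.5)*k),int((v-v0+.5)*k)),1,c,-1)
    cv2.imwrite('pics/'+out,im)
E
python3 - <<'E'
from ov import *
s=st(); Rm=R.from_quat(s['eef_rot']).as_matrix()
ds=[(.100,.015,(0,0,255)),(.100-.037,.011*1.414,(0,255,0))]
overlay('wrist15',s['tool_pos'],Rm,'o1.png',(270,380,150,290),6,ds=ds)
overlay('side15',s['tool_pos'],Rm,'o2.png',(340,420,90,180),8,ds=ds)
overlay('scene15',s['tool_pos'],Rm,'o3.png',(300,380,200,290),8,ds=ds)
E
```

```text
t 16.55 pos [0.6071 0.0442 0.3474] F [ 0.65 -0.7  -1.7 ] M [-0.11  0.02 -0.01] op 0.247
x [-0.173  0.985  0.001] y [0.985 0.173 0.002] z [ 0.002  0.001 -1.   ]
q [-0.03  0.56 -0.21  1.46  0.12  1.14 -0.08]
```

View pics/o1.png

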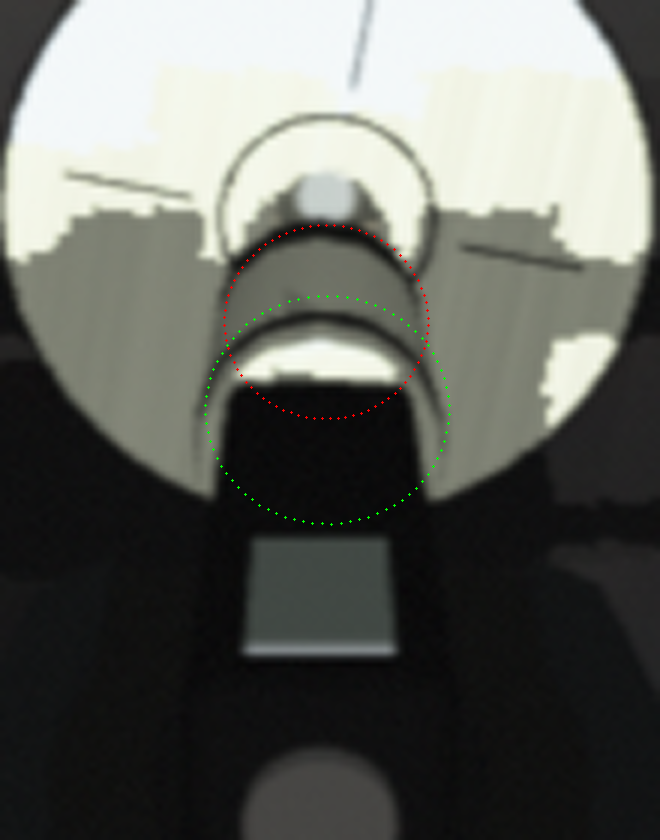

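View pics/o2.png

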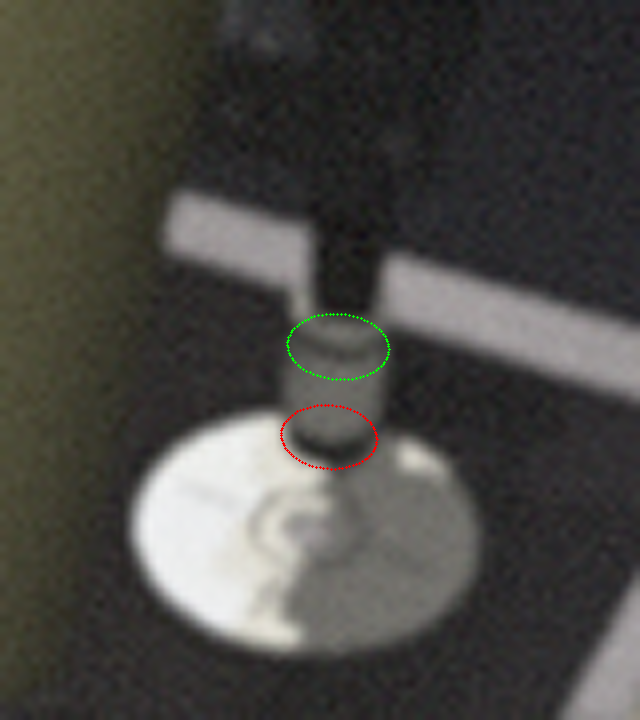

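View pics/o3.png

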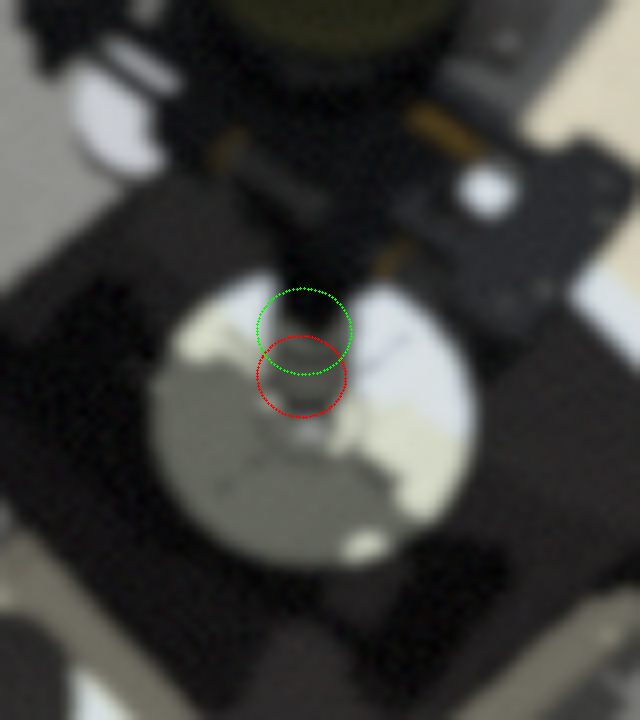

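Call:
send_rows(moves=[0.002,0,0.004,0,0,0,0.004,0.001,0.01,0,0,0,0.005,0.001,0.018,0,0,0,0.005,0.001,0.024,0.1,-0.1,0,0.005,0.001,0.028,0.1,-0.1,0])

```text
clock: 16.97
tool_pos: [0.6066, 0.0495, 0.3179]
eef_rot: [0.643, 0.766, -0.001, -0.0]
contact_force: [0.6, 0.6, -1.2]
opening: 0.243
```

```bash

python3 - <<'E'
from ov import *; from ring import *
for c in ['scene','side','wrist']:
    p=imaging.snapshot(c); save(p,c+'16.png'); 
    if c=='wrist':
        print('opening',[np.array(a['point'])*[640,400] for a in imaging.pinpoint('stage_opening',p)],'face',[np.array(a['point'])*[640,400] for a in imaging.pinpoint('probe_face',p)])
    np.savez('pics/'+c+'16.npz',**{k:np.array(v) for k,v in p.items()})
s=st(); Rm=R.from_quat(s['eef_rot']).as_matrix()
p=dict(np.load('pics/wrist16.npz'));print(np.round(proj(p,[s['tool_pos']+Rm@[0,0,.1],[.6067,.0488,.205]]),1))
ds=[(.100,.015,(0,0,255)),(.100-.037,.011*1.414,(0,255,0))]
overlay('wrist16',s['tool_pos'],Rm,'o4.png',(270,380,150,290),6,ds=ds)
overlay('side16',s['tool_pos'],Rm,'o5.png',(340,420,90,180),8,ds=ds)
F=[]
for i in range(6): imaging.snapshot('wrist'); F.append(r.get_state()['contact_force'])
print(np.mean(F,0),np.std(F,0))
E
```

```text
opening [array([322.176, 199.6  ])] face [array([323.776, 201.6  ])]
t 17.22 pos [0.6074 0.0493 0.3196] F [ 0.23  0.07 -0.92] M [-0.06  0.03  0.  ] op 0.247
x [-0.173  0.985 -0.001] y [0.985 0.173 0.   ] z [ 0.    -0.001 -1.   ]
q [-0.04  0.58 -0.21  1.5   0.13  1.07 -0.1 ]
[[325.  203.2]
 [324.  198.6]]
[ 0.08166326  0.25103026 -1.22475874] [0.39404518 0.35935612 0.42445642]
```

View pics/o4.png

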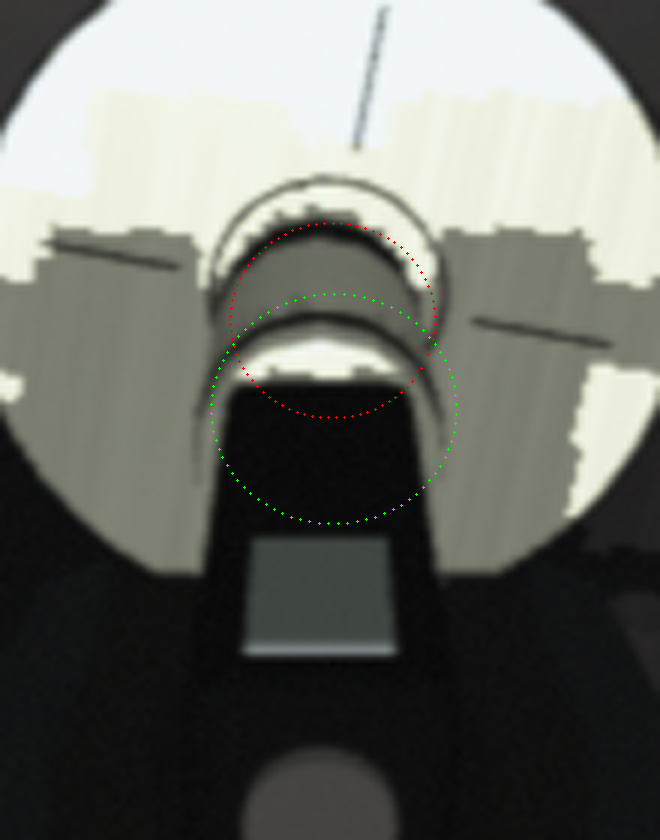

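View pics/o5.png

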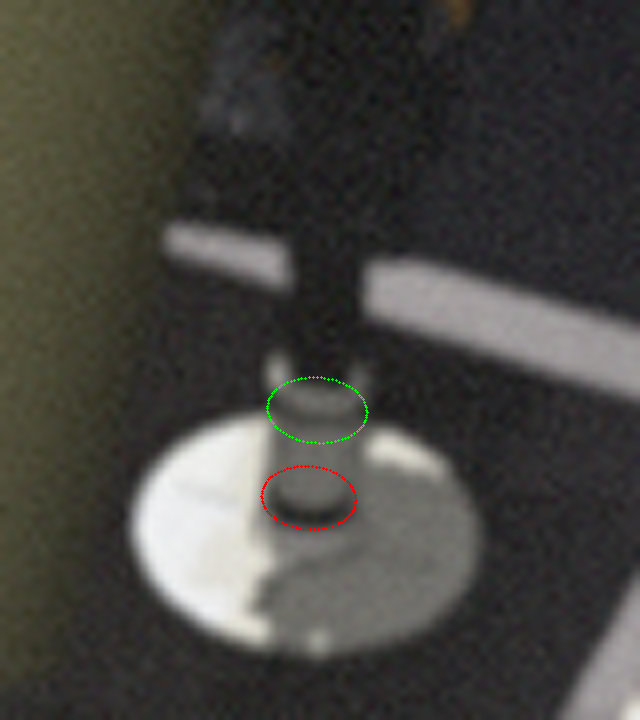

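```bash

python3 - <<'E'
from ring import *
P=[];p=None
for i in range(5):
    p=imaging.snapshot('wrist'); s=r.get_state(); P.append(np.r_[s['tool_pos'],cam(p)[0].T@-cam(p)[1]])
P=np.array(P); print(np.round(P,4)); save(p,'w17.png'); np.savez('pics/wrist17.npz',**{k:np.array(v) for k,v in p.items()})
cv2.imwrite('pics/w17c.png',cv2.resize(p['image'][170:240,285:365,::-1],None,fx=10,fy=10,interpolation=cv2.INTER_CUBIC))
g=cv2.cvtColor(p['image'],cv2.COLOR_RGB2GRAY)
for v in (186,190,194,197,200,204): print(v,g[v,298:352].tolist())
E
```

```text
[[0.6073 0.0494 0.3196 0.5925 0.1282 0.4703]
 [0.6073 0.0494 0.3196 0.5925 0.1282 0.4703]
 [0.6073 0.0494 0.3195 0.5925 0.1282 0.4703]
 [0.6073 0.0494 0.3195 0.5925 0.1282 0.4702]
 [0.6073 0.0494 0.3195 0.5925 0.1282 0.4702]]
186 [241, 240, 239, 239, 239, 240, 241, 241, 235, 197, 140, 180, 228, 239, 235, 226, 184, 131, 117, 115, 122, 118, 100, 81, 72, 63, 76, 89, 101, 109, 111, 116, 143, 214, 237, 238, 238, 235, 207, 153, 150, 206, 232, 238, 240, 238, 236, 235, 237, 236, 237, 239, 241, 242]
190 [126, 125, 125, 124, 138, 209, 216, 155, 175, 228, 237, 211, 199, 174, 97, 40, 23, 28, 35, 47, 56, 66, 75, 85, 96, 95, 88, 77, 65, 60, 52, 45, 35, 23, 33, 79, 126, 193, 226, 237, 241, 234, 178, 108, 115, 121, 121, 122, 122, 122, 124, 127, 128, 126]
194 [81, 107, 122, 134, 190, 185, 139, 193, 192, 144, 107, 59, 44, 62, 84, 96, 101, 102, 103, 104, 104, 105, 106, 107, 107, 108, 108, 108, 108, 108, 107, 107, 106, 104, 101, 97, 78, 51, 71, 182, 231, 237, 230, 171, 81, 97, 120, 122, 121, 124, 126, 128, 127, 125]
197 [125, 124, 124, 125, 122, 91, 80, 108, 105, 70, 63, 85, 94, 97, 99, 102, 103, 104, 104, 103, 104, 106, 107, 108, 108, 109, 110, 109, 108, 108, 108, 107, 106, 105, 104, 102, 100, 99, 94, 77, 100, 182, 177, 116, 72, 80, 110, 121, 123, 125, 128, 127, 126, 126]
200 [125, 125, 125, 126, 124, 93, 69, 96, 85, 76, 90, 94, 98, 99, 101, 102, 104, 105, 104, 97, 91, 90, 92, 99, 107, 109, 109, 109, 108, 108, 107, 107, 106, 106, 103, 102, 102, 100, 99, 96, 80, 74, 102, 104, 74, 94, 118, 123, 125, 127, 127, 125, 126, 127]
204 [124, 125, 125, 126, 126, 121, 89, 66, 80, 91, 95, 97, 95, 86, 67, 49, 35, 36, 46, 56, 62, 74, 81, 90, 102, 106, 99, 87, 75, 65, 56, 50, 40, 34, 39, 62, 84, 96, 98, 96, 94, 87, 79, 64, 84, 112, 121, 125, 128, 126, 121, 111, 103, 94]
```

View pics/w17c.png

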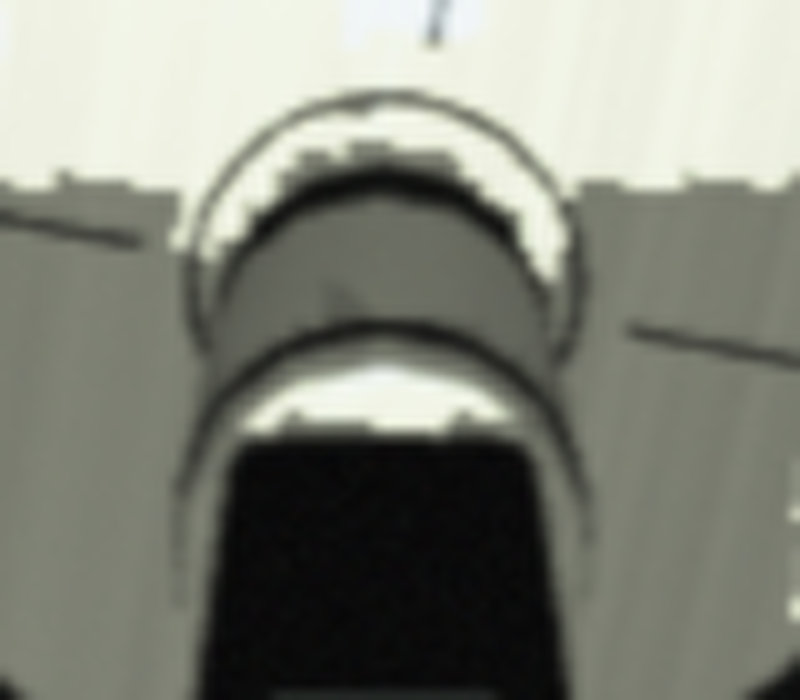

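```bash

python3 - <<'E'
from ov import *; from ring import *
s=st(); Rm=R.from_quat(s['eef_rot']).as_matrix()
p=dict(np.load('pics/wrist17.npz'))
c=np.array([.607,.049])
for _ in range(3):
    a=ring(p,c,w=.003,depth=15,ang=range(-30,250,4)); c=a[0]
print('ring',a); 
ds=[(.100,.015,(0,0,255)),(.100-.037,.011*1.414,(0,255,0)),]
overlay('wrist17',s['tool_pos'],Rm,'o6.png',(285,365,170,240),10,ds=ds)
im=cv2.imread('pics/o6.png'); th=np.linspace(0,6.283,90)
for rr in (.0185,):
    for u,v in proj(p,np.c_[.6067+rr*np.cos(th),.0488+rr*np.sin(th),0*th+.205]): cv2.circle(im,(int((u-285+.5)*10),int((v-170+.5)*10)),1,(255,0,0),-1)
cv2.imwrite('pics/o6.png',im)
E
```

```text
t 17.77 pos [0.6073 0.0494 0.3195] F [-0.41 -0.48 -1.33] M [-0.03 -0.01 -0.03] op 0.247
x [-0.173  0.985 -0.001] y [0.985 0.173 0.   ] z [ 0.    -0.001 -1.   ]
q [-0.04  0.58 -0.21  1.5   0.13  1.07 -0.1 ]
ring (array([0.60677752, 0.04827365]), 48, np.float64(0.00041447513770971324))
```

View pics/o6.png

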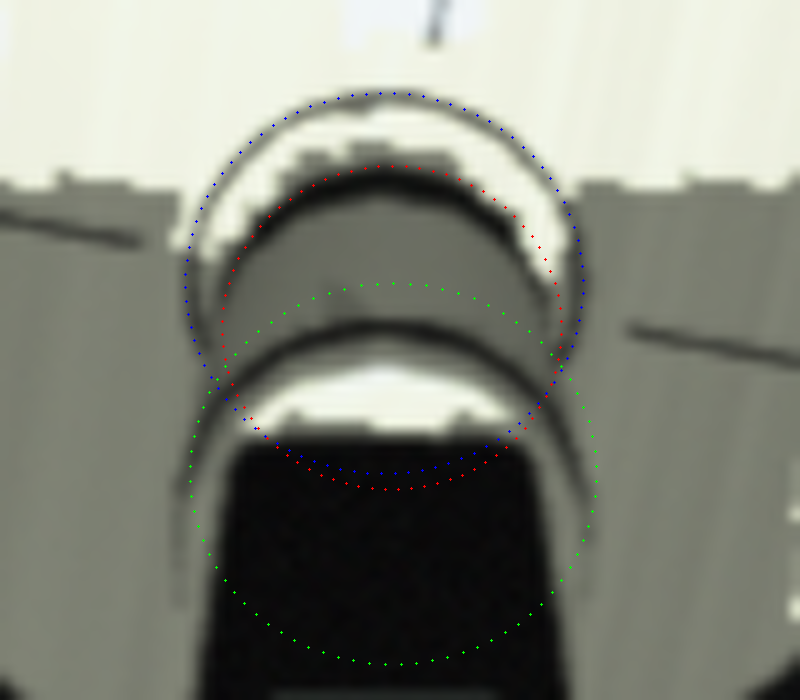

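Call:
send_rows(moves=[0,0,0.003,0,0,0,-0.0005,0,0.006,0,0,0,-0.0005,0,0.009,0,0,0,-0.0005,0,0.011,0,0,0,-0.0005,0,0.012,0,0,0])

```text
clock: 18.18
tool_pos: [0.6071, 0.0488, 0.3069]
eef_rot: [0.643, 0.766, -0.001, 0.0]
contact_force: [-0.5, -0.4, -1.7]
opening: 0.246
```

```bash
cat > fz.py <<'E'
from h import *
def avg(n=6,c='wrist'):
    F=[];P=[]
    for i in range(n): p=imaging.snapshot(c); s=r.get_state(); F.append(s['contact_force']);P.append(s['tool_pos'])
    st(); print('meanF',np.round(np.mean(F,0),2),'sd',np.round(np.std(F,0),2),'pos',np.round(np.mean(P,0),4)); return p
E
python3 -c "
from fz import *
avg()"
```

```text
t 18.48 pos [0.6075 0.0489 0.3076] F [ 0.42 -1.1  -2.48] M [-0.04 -0.   -0.02] op 0.243
x [-0.173  0.985 -0.001] y [0.985 0.173 0.   ] z [ 0.001 -0.001 -1.   ]
q [-0.04  0.59 -0.21  1.52  0.13  1.05 -0.1 ]
meanF [-0.15 -0.05 -1.61] sd [0.52 0.67 0.46] pos [0.6073 0.0489 0.3073]
```

Call:
send_rows(moves=[0,0,0.001,0,0,0,0,0,0.002,0,0,0,0,0,0.003,0,0,0,0,0,0.0035,0,0,0,0,0,0.0035,0,0,0])

```text
clock: 18.9
tool_pos: [0.6075, 0.0489, 0.3042]
eef_rot: [0.643, 0.766, -0.0, 0.001]
contact_force: [-0.3, -0.2, 0.9]
opening: 0.249
```

```bash
python3 -c "
from fz import *
avg(8)"
```

```text
t 19.3 pos [0.6075 0.0489 0.3042] F [-0.01 -0.6   0.45] M [-0.02  0.12  0.04] op 0.253
x [-0.173  0.985 -0.001] y [0.985 0.173 0.001] z [ 0.001 -0.001 -1.   ]
q [-0.04  0.59 -0.21  1.52  0.13  1.04 -0.11]
meanF [-0.34 -0.01  0.58] sd [0.4  0.41 0.44] pos [0.6075 0.0489 0.3043]
```

Call:
send_rows(moves=[0,0,0.001,0,0,0,0,0,0.002,0,0,0,0,0,0.003,0,0,0,0,0,0.0032,0,0,0,0,0,0.0032,0,0,0])

```text
clock: 19.72
tool_pos: [0.6075, 0.049, 0.301]
eef_rot: [0.643, 0.766, -0.0, 0.001]
contact_force: [-0.2, -0.4, 2.6]
opening: 0.242
```

```bash
python3 -c "
from fz import *
p=avg(16)
save(p,'w20.png'); np.savez('pics/wrist20.npz',**{k:np.array(v) for k,v in p.items()})
cv2.imwrite('pics/w20c.png',cv2.resize(p['image'][170:240,285:365,::-1],None,fx=10,fy=10,interpolation=cv2.INTER_CUBIC))
p=imaging.snapshot('side'); cv2.imwrite('pics/s20c.png',cv2.resize(p['image'][90:190,330:430,::-1],None,fx=7,fy=7,interpolation=cv2.INTER_CUBIC)); np.savez('pics/side20.npz',**{k:np.array(v) for k,v in p.items()})
"
```

```text
t 20.52 pos [0.6075 0.0489 0.301 ] F [-0.35 -0.31  2.24] M [ 0.01  0.21 -0.02] op 0.248
x [-0.173  0.985 -0.001] y [0.985 0.173 0.001] z [ 0.001 -0.001 -1.   ]
q [-0.04  0.6  -0.21  1.53  0.14  1.03 -0.11]
meanF [-0.62  0.26  1.9 ] sd [0.38 0.5  0.45] pos [0.6075 0.0489 0.301 ]
```

View pics/w20c.png

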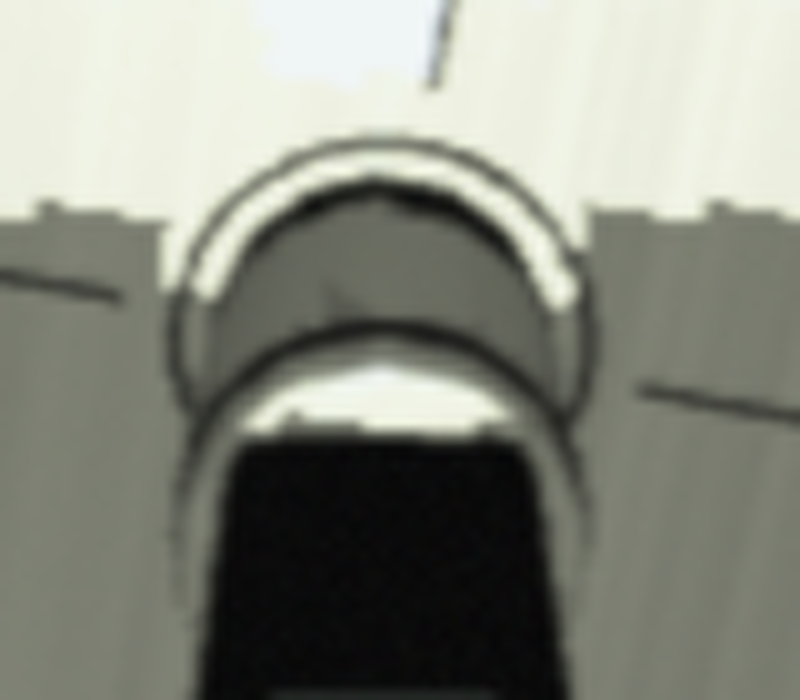

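View pics/s20c.png

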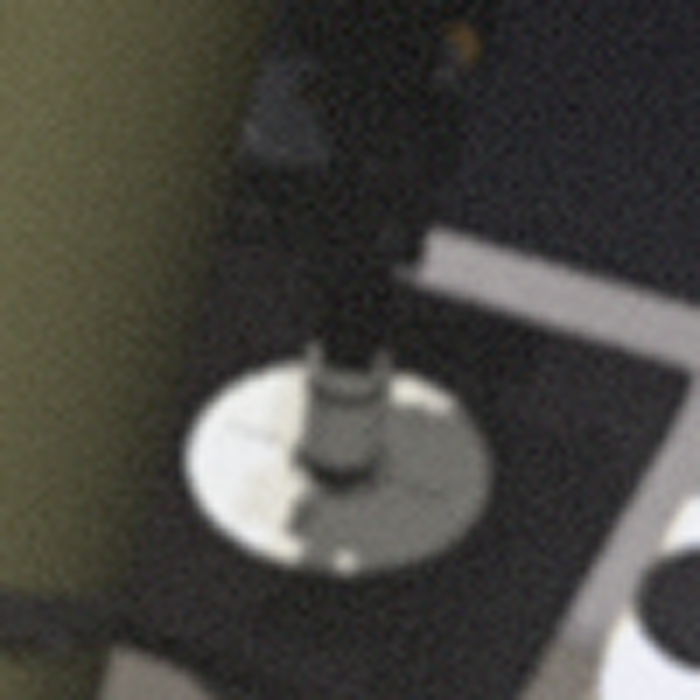

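```bash
python3 -c "
from h import *
for c in ('side','scene'):
    p=imaging.snapshot(c); save(p,c+'21.png')
    for n in ('oil_bottle','culture_dish','coverslip_box','drawer_grip'):
        print(c,n,[(np.round(on_z(p,np.array(a['point'])*[640,400],.115 if n=='drawer_grip' else 0)[0],3).tolist(),round(a['score'],2)) for a in imaging.pinpoint(n,p)[:1]])
st()
"
```

```text
side oil_bottle [([0.388, -0.099, 0.0], 0.5)]
side culture_dish []
side coverslip_box [([0.366, 0.005, 0.0], 0.71)]
side drawer_grip [([0.541, -0.192, 0.115], 0.96)]
scene oil_bottle [([0.384, -0.102, 0.0], 0.64)]
scene culture_dish [([0.407, 0.142, 0.0], 0.6)]
scene coverslip_box [([0.37, 0.011, 0.0], 0.74)]
scene drawer_grip [([0.542, -0.205, 0.115], 0.5)]
t 21.07 pos [0.6075 0.0489 0.301 ] F [-0.27  0.22  1.21] M [-0.02  0.21  0.03] op 0.246
x [-0.173  0.985 -0.001] y [0.985 0.173 0.001] z [ 0.001 -0.001 -1.   ]
q [-0.04  0.6  -0.21  1.53  0.14  1.03 -0.11]
```

View pics/side21.png

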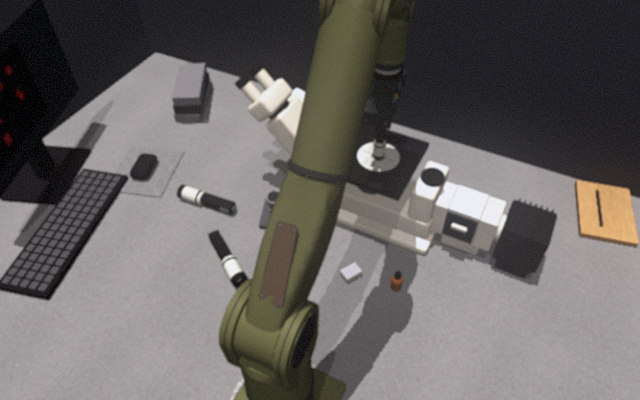

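```bash
python3 -c "
from h import *
p=imaging.snapshot('side')
X,uv=cloud(p)
for nm,X in (('now',X),('start',cloud(dict(np.load('pics/side0.npz')))[0])):
    a=X[(abs(X[:,1]+.20)<.03)&(X[:,2]>.125)&(X[:,2]<.142)&(X[:,0]<.6)]; 
    print(nm,'plate front',np.percentile(a[:,0],[5,25,50,75,95]).round(4))
    for y in (-.26,-.15):
        b=X[(abs(X[:,1]-y)<.008)&(X[:,2]>.1)&(X[:,2]<.145)&(X[:,0]<.6)]; print('tube face',y,np.percentile(b[:,0],[5,25,50,75,95]).round(4))
    t=X[(abs(X[:,1]+.20)<.03)&(abs(X[:,2]-.147)<.003)&(X[:,0]<.6)]; print('top x',np.sort(t[:,0])[::8].round(3))
cv2.imwrite('pics/s22.png',cv2.resize(p['image'][180:270,420:520,::-1],None,fx=7,fy=7,interpolation=cv2.INTER_CUBIC))
"
```

```text
now plate front [0.55   0.5518 0.553  0.5544 0.5564]
tube face -0.26 [0.557  0.559  0.5602 0.5614 0.5631]
tube face -0.15 [0.5586 0.5605 0.5614 0.5629 0.5646]
top x [0.55  0.551 0.553 0.555 0.556 0.557 0.559 0.56  0.561 0.562 0.563]
start plate front [0.5052 0.5073 0.5085 0.5098 0.5113]
tube face -0.26 [0.5573 0.5592 0.5607 0.562  0.5646]
tube face -0.15 [0.5588 0.5608 0.5617 0.5627 0.5643]
top x [0.505 0.509 0.51  0.51  0.512 0.513 0.514 0.559 0.561 0.562 0.564]
```

View pics/s22.png

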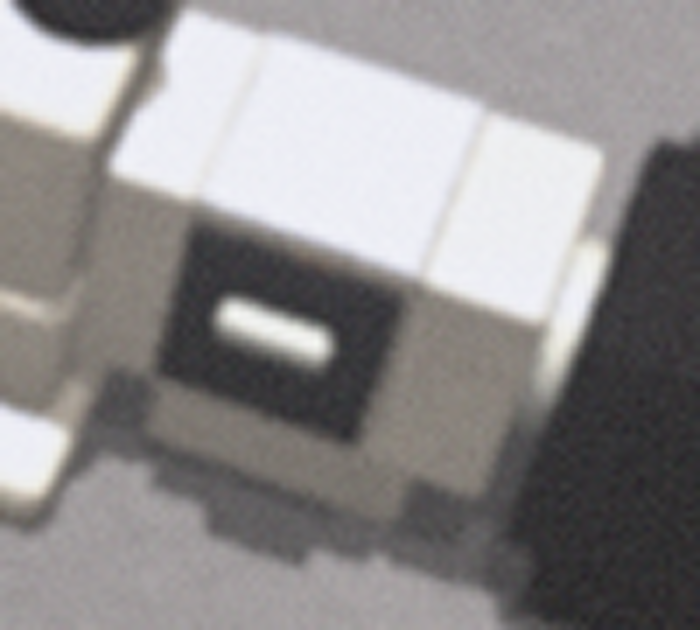

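```bash
python3 -c "
from h import *
st(); print(r.finish_job())
"
```

```text
t 21.12 pos [0.6075 0.0489 0.301 ] F [-0.58 -0.52  1.09] M [-0.01  0.14 -0.04] op 0.25
x [-0.173  0.985 -0.001] y [0.985 0.173 0.001] z [ 0.001 -0.001 -1.   ]
q [-0.04  0.6  -0.21  1.53  0.14  1.03 -0.11]
the job is handed in; nothing more can be done
None
```

I pushed the filter drawer home, drew the smallest probe out of its stand, and handed the job in at 21.1 s with the probe held upright and pressed on the stage opening.

- **Drawer:** it moved about 44.5 mm and then did not move under about 17 N. The plate front now stands 8 mm proud of the tube face. That matches the plate's own thickness (8–9 mm at the start), so it is flush. I judged the detent from this stop and the flush plate; I have no direct sign of the click.
- **Centring:** in the last wrist picture the collar sits evenly inside the engraved ring, with gaps of about 38 to 40 px all round. I take it as centred to within about 0.5 mm. The opening position came from fitting the metal disc and ring; the network's own point was about 5 mm away in y, so I did not use it.
- **Collar:** the added force averaged about 3.3 N, and the tool travelled about 4 mm past the estimated first contact. Together these put the collar about 4 mm in, which is half-way. The last two single readings were lower, about 2.5 N added; single readings scatter by about 0.5 N. The measured tool height did not change over the last second.
- **Upright:** the tool was within about 0.1° of vertical. The probe's own tilt in the grip was judged only from the pictures.
- **Bench items:** the bottle and box were found where they started in both views. The dish was found only in the scene view, within the networks' usual scatter of 8 mm, because the arm hid it in the side view.

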